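Key the serving tray tight and load the tea tins

TASK

The wooden tray of the serving stand is loose on its steel shaft: take the red-headed tapered key from its wooden block, stand it loosely in the gap between the tray's white hub and the shaft with its flat face to the shaft, and tap it down with the wooden pestle until it is tight and the tray cannot shift any more, then stand the pestle back upright on its cork coaster. Only when the tray is tight, lift every tea tin off the freely turning turntable and stand it upright on the tray. Leave the small amber jar standing on the turntable and leave the salt shaker and the white mug where they are.

Things in the scene. Friction and masses are not known exactly. Their poses are not given: they have to be found in the camera images.
- stand: Fixed serving stand: dark round foot 170 mm across, 12 mm high, with a square steel shaft (30 mm in x, 26 mm in y) standing on its centre up to a height of 80 mm. Origin on the worktop at the shaft's axis; z up. It carries the tray. Stand and turntable may swap sides.
- tray (a joint): Square wooden tray 250 x 250 x 12 mm, top face 60 mm above the worktop, raised edge 6 mm thick and 22 mm high, with a white hub through its middle (73 mm in x, 41 mm in y, z from 35 to 80 mm, level with the shaft's end). Value (m): shift of tray and hub along the stand's -x: at most 0.0012 at the start, 0.004 = hard against the shaft's far side, tight. Slides stiffly (about 4 N).
- tray_top (a point): Centre of the tray's top face (60 mm above the worktop), moving with the tray; axes parallel to the stand's, x and y along the tray's edges. The four quarters of the tray around the hub are free, clear up to the raised edge, whose inner faces are at x, y = +-119 mm.
- gap (a point): Mouth of the key's gap: on the shaft's flat -x face, mid-width, at the top of shaft and hub (80 mm above the worktop). Axes as the stand's. The gap runs from here to -x, 11 mm (plus the tray's value) wide at the mouth, 29 mm long in y; the shaft's face is vertical, the hub's face slopes in by 0.16 mm per mm of depth; open below.
- key: Tapered steel key, red head, 110 mm tall, 0.16 kg, head up in the block. Shank 24 mm wide (y), 70 mm long, 6 mm thick at the tip, 0.16 mm thicker per mm up. Origin: tip, on the flat face (plane x = 0, looks to +x), mid-width; z up. Head x -24 to +6, y +-17, z 70 to 110 mm; white marks on its sloping -x side. In the gap its tip stands loose 31 to 40 mm deep, tight about 56.
- key_head (a point): Centre of the top face of the key's head, where to tap. Pushes of some 5 to 20 N drive the key down and so move the tray; 6 mm of depth shifts the tray 1 mm.
- block: Fixed wooden block 64 x 56 mm, 84 mm high, with a vertical slot in which the key's shank hangs, the head resting on the block's top. Origin on the worktop, 5 mm to +x of the block's middle.
- pestle: Wooden pestle 150 mm tall, 0.22 kg, standing upright on the coaster: flat foot 42 mm in diameter up to 35 mm, narrowing to a straight round handle 25 mm in diameter from 65 mm to the top. Origin at the centre of its foot, z up.
- rest: Fixed round cork coaster 84 mm in diameter, 6 mm thick; origin at the centre of its underside on the worktop. Block and coaster may swap places.
- turntable: Lazy Susan; origin on the worktop at its axis. The bamboo platter on it is 330 mm in diameter, its top 28 mm above the worktop, turns freely with almost no friction.
- tin1: Green round tea tin with a thin dark lid seam and a pale label band, upright cylinder 56 mm diameter, 70 mm high, 0.12 to 0.3 kg; origin at the centre of its underside, z up. May be absent (then None). Starts standing on the turntable.
- tin2: Yellow round tea tin with a thin dark lid seam and a pale label band, upright cylinder 56 mm diameter, 70 mm high, 0.12 to 0.3 kg; origin at the centre of its underside, z up. May be absent (then None). Starts standing on the turntable.
- tin3: Blue round tea tin with a thin dark lid seam and a pale label band, upright cylinder 56 mm diameter, 70 mm high, 0.12 to 0.3 kg; origin at the centre of its underside, z up. May be absent (then None). Starts standing on the turntable.
- tin4: Orange round tea tin with a thin dark lid seam and a pale label band, upright cylinder 56 mm diameter, 70 mm high, 0.12 to 0.3 kg; origin at the centre of its underside, z up. May be absent (then None). Starts standing on the turntable.
- jar: Small amber glass jar with dark cap, 44 mm in diameter, 58 mm high, near the centre of the turntable; must stay standing there (it may turn with it). Origin at its underside.
- shaker: Clear salt shaker with steel cap, 38 mm in diameter, 70 mm high, between block and coaster; bystander. Origin at its underside.
- mug: White mug, 80 mm in diameter, 90 mm high, bystander at the far edge. Origin at its underside.
There are look-alikes about, which are no part of the job. What is meant by the tin3 is not pink, and is the larger of those in its own colour.

How it is judged (in metres and radians):
On the way, in this order (a step that is already met when the one before it is completed fails the run):
1. the key stands in the gap, released, not yet driven (x of key in the frame of gap between -0.004 and 0.004 m and y of key in the frame of gap between -0.006 and 0.006 m and angle between key's own z axis and vertical below 0.12 rad and z of key in the frame of gap below -0.012 m and value of joint tray below 0.003 m and contact force between the fingers and key below 0.1 N), for 0.2 s.
2. the pestle strikes the key's head (contact force between pestle and key above 2 N).
3. the key is tight and the tray against the shaft (x of key in the frame of gap between -0.004 and 0.004 m and y of key in the frame of gap between -0.006 and 0.006 m and angle between key's own z axis and vertical below 0.12 rad and z of key in the frame of gap below -0.048 m and value of joint tray above 0.0034 m), for 0.2 s.
4. the pestle stands upright on its coaster, released (horizontal distance between pestle and rest below 0.025 m and angle between pestle's own z axis and vertical below 0.08 rad and height (world z) of pestle below 0.012 m and contact force between the fingers and pestle below 0.1 N), for 0.3 s.
At the end, for the whole second after the job is handed in: Key upright (7 deg) in the gap, tip at least 48 mm deep, within 4 mm of the shaft and 6 mm of the middle; tray value above 3.4 mm; pestle upright within 25 mm of the coaster's centre; every tin upright on the tray between its raised edges; jar standing on the turntable (all of step 3 and horizontal distance between pestle and rest below 0.025 m and angle between pestle's own z axis and vertical below 0.08 rad and height (world z) of pestle below 0.012 m and x of tin1 in the frame of tray_top between -0.119 and 0.119 m and y of tin1 in the frame of tray_top between -0.119 and 0.119 m and z of tin1 in the frame of tray_top between -0.005 and 0.006 m and angle between each of tin1, tin2, tin3, tin4's own z axis and vertical below 0.1 rad and x of tin2 in the frame of tray_top between -0.119 and 0.119 m and y of tin2 in the frame of tray_top between -0.119 and 0.119 m and z of tin2 in the frame of tray_top between -0.005 and 0.006 m and x of tin3 in the frame of tray_top between -0.119 and 0.119 m and y of tin3 in the frame of tray_top between -0.119 and 0.119 m and z of tin3 in the frame of tray_top between -0.005 and 0.006 m and x of tin4 in the frame of tray_top between -0.119 and 0.119 m and y of tin4 in the frame of tray_top between -0.119 and 0.119 m and z of tin4 in the frame of tray_top between -0.005 and 0.006 m and horizontal distance between jar and turntable below 0.155 m and angle between jar's own z axis and vertical below 0.15 rad and linear speed of key below 0.02 m/s); the robot touches nothing.
It fails at once if a tin is set on the tray before the tray is tight (value of joint tray below 0.0028 m and ((x of tin1 in the frame of tray_top between -0.119 and 0.119 m and y of tin1 in the frame of tray_top between -0.119 and 0.119 m and z of tin1 in the frame of tray_top between -0.005 and 0.006 m and angle between tin1's own z axis and vertical below 0.1 rad) or (x of tin2 in the frame of tray_top between -0.119 and 0.119 m and y of tin2 in the frame of tray_top between -0.119 and 0.119 m and z of tin2 in the frame of tray_top between -0.005 and 0.006 m and angle between tin2's own z axis and vertical below 0.1 rad) or (x of tin3 in the frame of tray_top between -0.119 and 0.119 m and y of tin3 in the frame of tray_top between -0.119 and 0.119 m and z of tin3 in the frame of tray_top between -0.005 and 0.006 m and angle between tin3's own z axis and vertical below 0.1 rad) or (x of tin4 in the frame of tray_top between -0.119 and 0.119 m and y of tin4 in the frame of tray_top between -0.119 and 0.119 m and z of tin4 in the frame of tray_top between -0.005 and 0.006 m and angle between tin4's own z axis and vertical below 0.1 rad))).
It fails at once if the jar falls over or leaves the turntable (horizontal distance between jar and turntable above 0.16 m or angle between jar's own z axis and vertical above 0.6 rad).
It fails at once if a bystander is moved more than 40 mm (distance of any of shaker, mug from where it was at the start of the episode above 0.04 m).
Of tin1, tin2, tin3, tin4 only 2 to 4 are there at a start; the rules pass over those that are not, and their reading is None.
At some moment in a run one of tin1, tin2, tin3, tin4 may be knocked a few centimetres aside while the robot is not near it.
It also fails if it takes over 210 s, if anything falls off the work surface, if the arm or the gripper's body presses on something with over 40 N, if the wrist force passes 120 N, or if a joint passes its speed limit or range.

ROBOT

A 7-joint arm with a two-finger parallel gripper is mounted at the origin on the work surface. World frame = base frame: x ahead of the robot, y to its left, z up, the work surface at z = 0. Lengths are in mm, angles in rad, forces in N, time in s.
With the tool pointing down it reaches from about 400 to 925 mm from the base axis. Payload 5.6 kg.
Tool frame: the origin (TCP) lies at the very end of the fingers, on their centre line; the grasp point (between the pads) lies 19 mm behind it; z points along the fingers, y is the line along which they close (so a half turn about z gives the same grasp; the last joint's range is limited). The gripper opens to 85 mm and grips with 20 to 120 N. Pads are 22 mm wide; open, the fingers measure 114 mm over their backs; the gripper's body (76 mm by 85 mm) begins 54 mm behind the grasp point. The pads swing forward as they close: fully open they stand 13 mm farther back than shut.
Start: joints at [1.254, 0.468, -0.012, 1.603, 0.006, 1.071, -0.056], TCP at [175.712, -625.807, 201.39] pointing down, gripper open.
Joint ranges: [-2.53, 2.53], [-0.31, 2.02], [-1.57, 1.55], [0.28, 2.44], [-1.29, 4.43], [0.15, 1.84], [-2.92, 2.92]. Speed limits (rad/s): [2.57, 2.57, 3.14, 3.14, 3.14, 3.14, 3.14].

INTERFACE

Orientations are given as a rotation vector (axis times angle).
In Python, from rig import bot, imaging gives the robot as it stands.
- The arm moves only by the tool apply_moves, never from a script. Its argument "rows" is a list of rows, each an object with "slide": the shift along the tool's x, y, z in m, a list of three; "turn": the turn about the tool's z in rad; "hand": the opening, from -1 (shut) to 1 (fully open). A call has 1 to 8 rows; each row is the pose to reach, as a shift and turn from the pose commanded when the call began, along the tool's axes at that moment; what a row does not reach only later rows make up. A row lasts 1/10 s, in which the tool goes at most 50 mm and 8.59 degrees, less where a joint would pass 70% of its speed; a pose out of reach is approached as far as the arm can. A call with a gripper value outside its range is refused whole. The fingers move at their own pace and stop on an object; "squeeze" is the grip in N (left out, the last holds). Time passes only in rows, so rows that repeat a pose let the fingers close. It gives the time, the measured TCP pose, the force, the opening and the grip force at its end, in the units of the state.
- bot.get_obs(): the state, without advancing time (a new reading comes with each control period).
- imaging.grab_frame(name): name is "side" or "top"; returns a dict with "pixels" (384x512x3 uint8, red, green, blue), "z_map" (384x512 float32, mm along the optical axis (not along the pixel's ray), 0 where there is no reading), "intrinsics" (3x3 intrinsics, pixels), "origin" and "attitude" of the camera in the world. Camera axes: x right, y down, z forward; pixel columns grow to the right and rows downward; lengths in mm; the calibration is good to about 2 mm. A picture is of the moment at which its call begins.
- bot.hand_in(): hands the job in; it is judged then, once.
The state is a dict: "time": time; "joints": joint angles; "qd": joint speeds; "joint_efforts": joint torques, N m; "ee_pos": TCP position; "orientation": TCP orientation; "force": force on the tool from outside, world axes, zero at the start; "moment": the same for the moment, N m; "finger_gap": opening from 0.0 (shut) to 1.0 (fully open); "gripper_force": force on a finger pad.
Only numpy, scipy, OpenCV 4.12 (cv2) and the standard library are available. Lean on these libraries where they do the work, as an engineer would, in place of code of your own. Each camera call takes 0.05 s, during which the arm holds its last target. There are 200 camera calls.

## Working session

There is one attempt and no reset: what is moved stays moved. The work goes in short steps, Python scripts to look and compute and a tool call to move; the robot and the scene stay as the last step left them, time stands still between calls to the robot, and variables do not carry over. Pictures are saved under pics/ and viewed, at most 14 in all, crops included, and the job is handed in when it is done.

Besides the shell and the picture viewer there is one more tool, called after ">>>" as name([rows], argument=value, ...), one row to a line, values as JSON. apply_moves: Moves the arm, as the interface text tells. Its arguments: {"type":"object","properties":{"rows":{"type":"array"},"squeeze":{"type":"number"}},"required":["rows"]}

```bash
ls; mkdir -p pics; cat > h.py <<'E'
import numpy as np, cv2
from rig import bot, imaging
from scipy.spatial.transform import Rotation as R
def rot(a):
    a=np.array(a,float)
    return a if a.shape==(3,3) else (R.from_rotvec(a).as_matrix() if a.size==3 else R.from_quat(a).as_matrix())
def grab(n,save=None):
    f=imaging.grab_frame(n)
    if save: cv2.imwrite('pics/'+save,f['pixels'][:,:,::-1])
    K=np.array(f['intrinsics']);z=f['z_map'];v,u=np.mgrid[:z.shape[0],:z.shape[1]]
    c=np.stack([(u-K[0,2])/K[0,0]*z,(v-K[1,2])/K[1,1]*z,z],-1)
    f['P']=c@rot(f['attitude']).T+np.array(f['origin']);f['P'][z==0]=np.nan
    return f
def ray(f,u,v,h):
    K=np.array(f['intrinsics']);d=rot(f['attitude'])@np.array([(u-K[0,2])/K[0,0],(v-K[1,2])/K[1,1],1])
    o=np.array(f['origin']);return o+d*(h-o[2])/d[2]
E
python3 - <<'E'
from h import *
print(bot.get_obs())
import pickle
for n in('top','side'):
    f=grab(n,n+'0.png');print(n,f['origin'],f['attitude'],f['intrinsics']);pickle.dump(f,open(n+'0.pkl','wb'))
a=[cv2.imread('pics/top0.png'),cv2.imread('pics/side0.png')]
E
```

```text
pics
{'time': 0.0, 'joints': array([ 1.25396903,  0.46838092, -0.01163083,  1.60363759,  0.00601483,
        1.07138439, -0.05628228]), 'qd': array([-0.00042769,  0.00235665, -0.00046001,  0.00157704,  0.00046825,
       -0.00045967,  0.00015571]), 'joint_efforts': array([-2.31352997e-04, -5.32384229e+01,  2.12123233e-02, -2.51306838e+01,
        1.13937637e-02,  7.67099031e-03, -3.29580502e-06]), 'ee_pos': array([ 175.54863936, -625.20790916,  200.43017105]), 'orientation': array([-3.11047500e+00, -4.28525311e-01,  5.72915206e-04]), 'force': array([-0.34053368,  0.11213109,  0.186426  ]), 'moment': array([3.15016645e-02, 2.68292117e-03, 2.78480860e-05]), 'gripper_force': 0.0, 'finger_gap': 0.999912145952486}
top [ 322.29059332    3.19369026 1086.26907967] [-2.13230509  2.15392411 -0.14236025] [[351.28662577   0.         251.91529303]
 [  0.         351.28662577 191.47580303]
 [  0.           0.           1.        ]]
side [ 413.14300495 -830.91262198  777.60247263] [-2.24802122  0.07268825 -0.01919718] [[412.19063259   0.         258.00372221]
 [  0.         412.19063259 192.67586799]
 [  0.           0.           1.        ]]
```

View pics/top0.png

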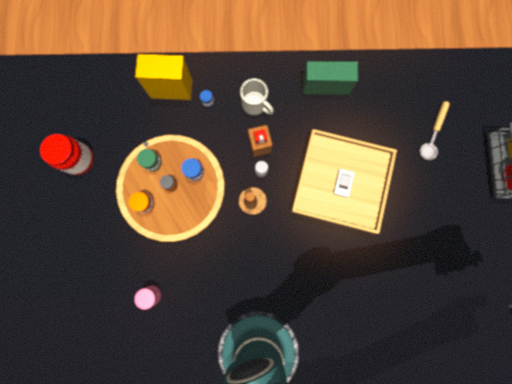

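View pics/side0.png

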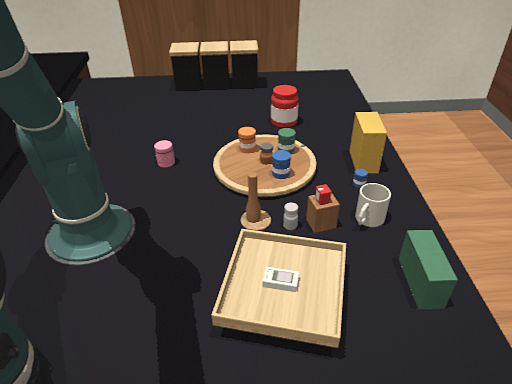

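The top view shows the tray centre at about (344,182), the block and key at (260,139), the pestle at (250,197) on its coaster, the shaker at (262,168) and the mug at (254,97). On the turntable (171,187) are green (148,159), blue (192,169), orange (140,202) and the jar (168,183); there is no yellow tin. Candidates for tin3 are the blue one at (192,169), larger and on the turntable, the small blue one at (207,97), and pink at (147,298). The first fits; I'll confirm it in a crop.

```bash
python3 - <<'E'
from h import *
import pickle
t=pickle.load(open('top0.pkl','rb'));s=pickle.load(open('side0.pkl','rb'))
def crop(f,u,v,w,h,k): return cv2.resize(f['pixels'][v:v+h,u:u+w,::-1],None,fx=k,fy=k,interpolation=cv2.INTER_CUBIC)
A=np.hstack([crop(t,285,120,120,120,3),crop(t,230,110,60,120,3),crop(t,180,80,40,120,3)])
B=np.hstack([crop(s,240,255,60,48,5),crop(s,300,180,72,48,5)])
B=cv2.resize(B,(A.shape[1],240));cv2.imwrite('pics/c1.png',np.vstack([A,B])[:600])
for n,f in(('top',t),('side',s)):
    P=f['P']
    def reg(m,lab):
        q=P[m]; print(n,lab,len(q),np.round(np.nanmedian(q,0),1),'min',np.round(np.nanpercentile(q,2,0),1),'max',np.round(np.nanpercentile(q,98,0),1))
    z=P[...,2];px=f['pixels'].astype(int);sat=px.max(-1)-px.min(-1)
    X,Y=P[...,0],P[...,1]
    box=lambda x,y,r:(abs(X-x)<r)&(abs(Y-y)<r)
    g=ray(t,344,182,80);reg(box(g[0],g[1],50)&(sat<40)&(z>72)&(px.min(-1)>60),'hub')
    reg(box(g[0],g[1],190)&(z>74)&(z<90)&(sat>40),'rim')
    m=(box(g[0],g[1],190)&(z>50)&(z<90)).astype(np.uint8);c=max(cv2.findContours(m,0,1)[0],key=cv2.contourArea)
    mm=cv2.drawContours(m*0,[c],-1,1,-1)&m
    r=cv2.minAreaRect(np.float32(P[mm>0][:,:2]));print('trayrect',r)
    for lab,(u,v,h) in dict(green=(148,158,98),blue=(192,167,98),orange=(139,202,98),jar=(168,183,86)).items():
        g=ray(t,u,v,h);k=box(g[0],g[1],40)&(abs(z-h)<5)&(np.hypot(X-g[0],Y-g[1])<32)
        reg(k,lab)
        if k.sum()>5:print('   circ',cv2.minEnclosingCircle(np.float32(P[k][:,:2])))
    g=ray(t,260,138,100);reg(box(g[0],g[1],60)&(px[...,0]>150)&(px[...,1]<80)&(z>90),'redhead')
    reg(box(g[0],g[1],60)&(abs(z-84)<5),'blocktop')
    k=box(g[0],g[1],60)&(abs(z-84)<14)
    g=ray(t,252,190,150);reg(box(g[0],g[1],50)&(z>140),'pestletop')
    g=ray(t,253,201,6);k=box(g[0],g[1],60)&(z>3)&(z<12);reg(k,'coaster');
    if k.any():print(cv2.minEnclosingCircle(np.float32(P[k][:,:2])))
    g=ray(t,171,187,28);k=box(g[0],g[1],200)&(z>22)&(z<45)&(np.hypot(X-g[0],Y-g[1])<190);reg(k,'table');
    if k.any():print(cv2.minEnclosingCircle(np.float32(P[k][:,:2])))
    g=ray(t,262,167,70);reg(box(g[0],g[1],30)&(z>55),'shaker')
E
```

```text
top hub 324 [ 491.2 -253.2   80.5] min [ 453.3 -276.1   74.2] max [ 523.9 -227.7   84.3]
top rim 910 [ 500.7 -273.2   82.1] min [ 352.2 -400.3   74.6] max [ 641.8 -110.4   86.4]
trayrect ((497.43963623046875, -255.20816040039062), (250.96530151367188, 251.3745880126953), 74.72512817382812)
top green 268 [565.1 317.9  98.9] min [541.3 293.6  95.4] max [590.6 340.1 102.1]
   circ ((565.72314453125, 318.30084228515625), 27.279645919799805)
top blue 282 [536.4 188.7  98.8] min [510.6 163.6  94.1] max [560.2 212.3 102.3]
   circ ((536.4700927734375, 189.2781219482422), 27.960512161254883)
top orange 293 [439.8 336.1  98.6] min [414.6 311.3  95.1] max [463.4 361.5 102. ]
   circ ((439.0379638671875, 336.5362854003906), 27.659597396850586)
top jar 147 [498.3 261.5  87.1] min [478.7 243.3  82.4] max [516.1 278.5  89.7]
   circ ((498.0011291503906, 261.87347412109375), 19.915775299072266)
top redhead 87 [623.8  -6.9 124.5] min [606.2 -29.6 101.2] max [636.    4.4 128.4]
top blocktop 238 [620.2  -9.8  84.7] min [593.6 -42.2  81.4] max [660.7  19.2  88. ]
top pestletop 70 [442.   19.4 156.5] mi
[... 1238 characters left out ...]
]
   circ ((497.77386474609375, 259.5238342285156), 21.133161544799805)
side redhead 48 [619.8 -11.7 122.5] min [607.  -31.5 118. ] max [636.7   3.5 124.8]
side blocktop 236 [620.8 -26.5  83.2] min [593.  -44.5  79.4] max [660.9   8.3  87.9]
side pestletop 90 [442.8  10.4 152.8] min [430.5   4.  140.6] max [453.6  25.9 157.2]
side coaster 333 [452.5  -2.1   5.5] min [409.8 -28.5   3.3] max [486.1  41.3  10.4]
((440.356689453125, 19.57730484008789), 55.132469177246094)
side table 3571 [478.5 228.   27.7] min [341.  107.1  23.9] max [640.9 401.   40.2]
((491.8555908203125, 262.174072265625), 166.19656372070312)
side shaker 139 [540.5 -22.8  68.5] min [524.4 -34.3  55.8] max [555.4  -2.   71.6]
```

View pics/c1.png

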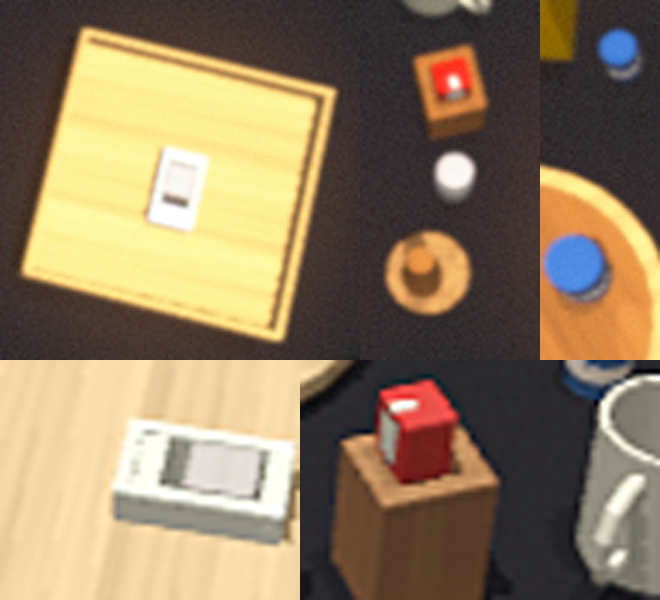

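The enlarged crop confirms it: tin3 is the blue one on the turntable, clearly larger than the small blue one beside the yellow box. The key's white marks face world -x, and the dark gap in the hub is on the robot side.

```bash
cat >> h.py <<'E'
def plan(xyz,yaw=None,noisy=True):
    """slide/turn from present pose to TCP xyz (mm); yaw = world angle of tool y line (rad)"""
    o=bot.get_obs();T=rot(o['orientation']);s=T.T@(np.array(xyz)-o['ee_pos'])/1000
    cur=np.arctan2(T[1,1],T[0,1]);out=[np.round(s,4).tolist()]
    if yaw is not None:
        d=(yaw-cur+np.pi/2)%np.pi-np.pi/2
        out.append('turn %.4f'%(-d))
    print('ee',np.round(o['ee_pos'],1),'tooly',round(cur,3),'tilt',np.round(T[:2,2],4),'q7',round(o['joints'][6],2),'->',*out)
E
python3 - <<'E'
from h import *
import pickle
for n in('top','side'):
    f=pickle.load(open(n+'0.pkl','rb'));P=f['P'];X,Y,z=P[...,0],P[...,1],P[...,2];px=f['pixels'].astype(int);sat=px.max(-1)-px.min(-1)
    def rect(m,l):
        r=cv2.minAreaRect(np.float32(P[m][:,:2]));print(n,l,m.sum(),np.round(r[0],1),np.round(r[1],1),round(r[2],1))
    b=lambda x,y,r:(abs(X-x)<r)&(abs(Y-y)<r)
    rect(b(490,-255,55)&(sat<40)&(z>75)&(z<88)&(px.min(-1)>45),'hub')
    rect(b(490,-255,55)&(z>60)&(px.max(-1)<110)&(z<86),'dark gap')
    rect(b(622,-12,50)&(z>78)&(z<90)&(px[...,0]<190),'block')
    rect(b(622,-12,40)&(z>116),'keytop')
    rect(b(446,6,48)&(z>2)&(z<11)&(px[...,0]>70),'coaster')
    rect(b(443,15,30)&(z>146),'pestletop')
    k=b(443,15,30)&(z>75)&(z<135);print('handle',np.round(np.nanmedian(P[k],0),1))
t=pickle.load(open('top0.pkl','rb'));print(ray(t,344,186.7,80),ray(t,252.7,200.7,6))
plan([615,-10,200],np.pi/2+.19)
E
```

```text
top hub 311 [ 490.  -253.1] [41.6 73.5] 73.8
top dark gap 0 [0. 0.] [0. 0.] 0.0
top block 59 [627.6 -11.1] [65.  56.5] 12.8
top keytop 131 [622.4 -12. ] [30.1 33.8] 13.8
top coaster 400 [449.4  11.2] [83.6 88. ] 42.7
top pestletop 70 [442.6  19.6] [21.6 23.4] 89.5
handle [432.2  16.2 106.4]
side hub 494 [ 489.  -254.9] [43.4 73.3] 75.2
side dark gap 1 [ 509.3 -267.9] [0. 0.] 0.0
side block 145 [626.9 -14.3] [64.7 60.6] 12.8
side keytop 124 [621.6 -15.2] [30.8 36.4] 11.3
side coaster 341 [449.1   5.9] [82.  77.5] 8.5
side pestletop 70 [442.2  15.4] [23.1 23.1] 86.9
handle [442.2   7.4 106.1]
[ 477.55241103 -254.15825098   80.        ] [448.22533994  10.75135631   6.        ]
ee [ 175.5 -625.3  200.5] tooly -1.297 tilt [-0.0005  0.0014] q7 -0.06 -> [0.5894, -0.4736, 0.0012] turn 0.0837
```

>>> apply_moves([
  {"slide": [0.589,-0.474,0.0],"turn": 0.05,"hand": 1},
  {"slide": [0.589,-0.474,0.0],"turn": 0.05,"hand": 1},
  {"slide": [0.589,-0.474,0.0],"turn": 0.05,"hand": 1},
  {"slide": [0.589,-0.474,0.0],"turn": 0.05,"hand": 1},
  {"slide": [0.589,-0.474,0.0],"turn": 0.05,"hand": 1},
  {"slide": [0.589,-0.474,0.0],"turn": 0.05,"hand": 1},
  {"slide": [0.589,-0.474,0.0],"turn": 0.05,"hand": 1},
  {"slide": [0.589,-0.474,0.0],"turn": 0.05,"hand": 1},
])

```text
time: 0.9
ee_pos: [408.6, -298.2, 201.3]
orientation: [3.122, 0.35, -0.0]
force: [0.7, -1.2, 0.4]
finger_gap: 0.997
gripper_force: 0.0
```

```bash
python3 -c "
from h import *
plan([622.2,-13.6,165],np.pi/2+.223)"
```

```text
ee [ 408.6 -298.2  201.3] tooly -1.347 tilt [-0.0002 -0.    ] q7 -0.83 -> [0.2714, -0.2302, 0.0362] turn 0.0005
```

>>> apply_moves([
  {"slide": [0.271,-0.23,0.0],"turn": 0,"hand": 1},
  {"slide": [0.271,-0.23,0.0],"turn": 0,"hand": 1},
  {"slide": [0.271,-0.23,0.0],"turn": 0,"hand": 1},
  {"slide": [0.271,-0.23,0.0],"turn": 0,"hand": 1},
  {"slide": [0.271,-0.23,0.0],"turn": 0,"hand": 1},
  {"slide": [0.271,-0.23,0.0],"turn": 0,"hand": 1},
  {"slide": [0.271,-0.23,0.0],"turn": 0,"hand": 1},
  {"slide": [0.271,-0.23,0.036],"turn": 0,"hand": 1},
])

```text
time: 1.7
ee_pos: [627.4, -7.2, 169.3]
orientation: [-3.117, -0.364, -0.019]
force: [0.1, 0.5, -0.3]
finger_gap: 1.001
gripper_force: 0.0
```

>>> apply_moves([
  {"slide": [0,0,0],"turn": 0,"hand": 1},
  {"slide": [0,0,0],"turn": 0,"hand": 1},
])

```text
time: 1.9
ee_pos: [620.2, -16.4, 164.5]
orientation: [3.122, 0.35, -0.005]
force: [0.3, -0.7, 0.3]
finger_gap: 0.999
gripper_force: 0.0
```

```bash
python3 -c "
from h import *
plan([622.2,-13.6,92],np.pi/2+.223)
grab('top','t1.png');f=grab('side','s1.png')
a=cv2.imread('pics/t1.png')[80:200,200:320];b=cv2.imread('pics/s1.png')[110:260,260:410]
cv2.imwrite('pics/c2.png',np.hstack([cv2.resize(a,(400,400)),cv2.resize(b,(400,400))]))
"
```

```text
ee [620.2 -16.4 164.5] tooly -1.347 tilt [-0.0029 -0.0005] q7 -1.52 -> [0.0028, -0.0023, 0.0725] turn 0.0003
```

View pics/c2.png

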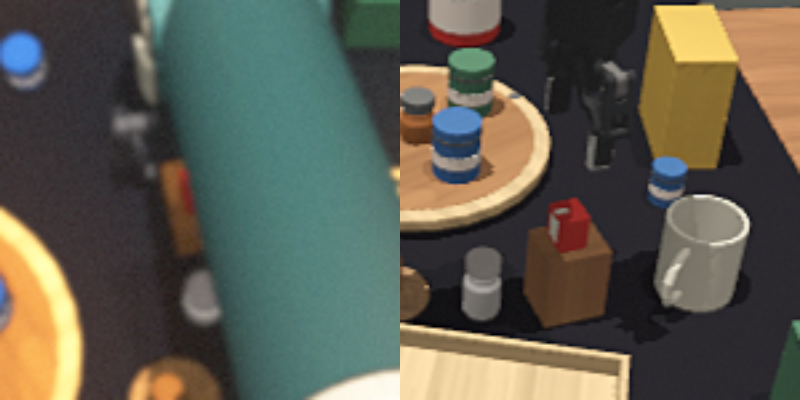

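The view shows the open fingers above the key (side crop, key head at (568,225)) with mug and shaker clear. Descending to grasp.

>>> apply_moves([
  {"slide": [0.0028,-0.0023,0.02],"turn": 0,"hand": 1},
  {"slide": [0.0028,-0.0023,0.04],"turn": 0,"hand": 1},
  {"slide": [0.0028,-0.0023,0.055],"turn": 0,"hand": 1},
  {"slide": [0.0028,-0.0023,0.065],"turn": 0,"hand": 1},
  {"slide": [0.0028,-0.0023,0.0725],"turn": 0,"hand": 1},
  {"slide": [0.0028,-0.0023,0.0725],"turn": 0,"hand": 1},
])

```text
time: 2.6
ee_pos: [623.0, -13.2, 92.3]
orientation: [-3.122, -0.35, 0.002]
force: [-0.1, 0.7, -0.4]
finger_gap: 1.002
gripper_force: 0.0
```

>>> apply_moves([
  {"slide": [0,0,0],"turn": 0,"hand": 0.2},
  {"slide": [0,0,0],"turn": 0,"hand": 0},
  {"slide": [0,0,0],"turn": 0,"hand": -0.2},
  {"slide": [0,0,0],"turn": 0,"hand": -0.4},
  {"slide": [0,0,0],"turn": 0,"hand": -0.6},
  {"slide": [0,0,0],"turn": 0,"hand": -0.8},
  {"slide": [0,0,0],"turn": 0,"hand": -1},
  {"slide": [0,0,0],"turn": 0,"hand": -1},
], squeeze=50)

```text
time: 3.4
ee_pos: [624.6, -12.5, 94.3]
orientation: [3.122, 0.351, 0.004]
force: [-0.5, 0.6, 6.5]
finger_gap: 0.003
gripper_force: 3.1
```

```bash
python3 -c "
from h import *
f=grab('side','s2.png');b=cv2.imread('pics/s2.png')[110:260,260:460]
cv2.imwrite('pics/c3.png',cv2.resize(b,(800,600)))
"
```

```text
(no output)
```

View pics/c3.png

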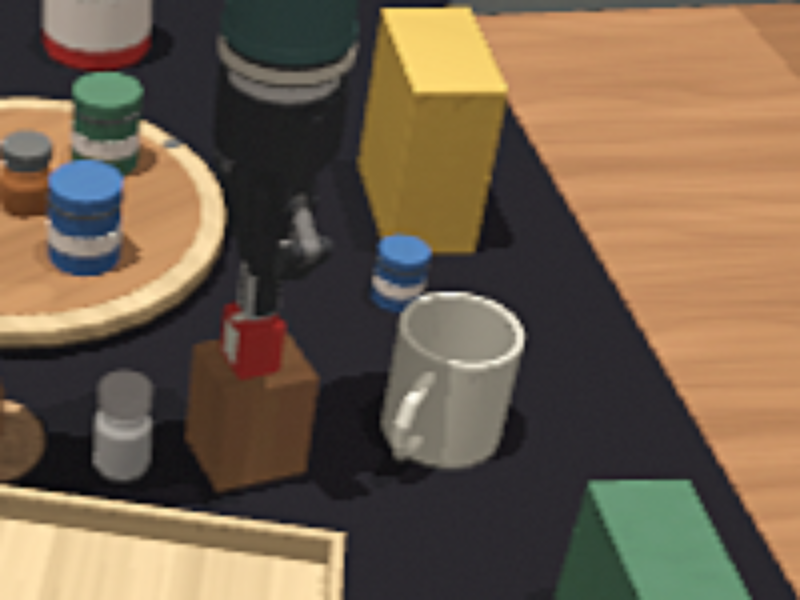

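```bash
python3 -c "
from h import *
import pickle
f=grab('side');K=f['intrinsics'];A=rot(f['attitude'])
def pr(p):
    c=A.T@(np.array(p)-f['origin']);c=K@c;return np.round(c[:2]/c[2],1)
o=bot.get_obs();e=o['ee_pos'];T=rot(o['orientation']);print(e,o['force'],o['moment'],o['finger_gap'])
print('tcp',pr(e),'grasp',pr(e-19*T[:,2]),'wrist',pr(e-100*T[:,2]),'headtop',pr([622,-13.6,124]))
P=f['P']
for v in range(165,200,3): print(v,[tuple(np.round(P[v,u]).tolist()) for u in (320,325,330)],f['pixels'][v,325])
"
```

```text
[624.57337117 -12.53340892  94.25514123] [0.25447497 0.97136737 7.0439917 ] [ 0.09363251  0.04349909 -0.01106576] 0.00408070249937968
tcp [323.4 196.5] grasp [324.  190.8] wrist [326.9 165. ] headtop [323.5 187.9]
165 [(608.0, -10.0, 194.0), (614.0, -34.0, 210.0), (623.0, -46.0, 218.0)] [31 31 31]
168 [(610.0, -3.0, 179.0), (616.0, -29.0, 198.0), (626.0, -40.0, 204.0)] [32 31 31]
171 [(nan, nan, nan), (617.0, -31.0, 190.0), (622.0, -57.0, 208.0)] [32 29 31]
174 [(612.0, -4.0, 161.0), (618.0, -29.0, 179.0), (623.0, -58.0, 200.0)] [32 31 32]
177 [(662.0, 200.0, -3.0), (617.0, -36.0, 176.0), (623.0, -61.0, 194.0)] [27 28 28]
180 [(659.0, 185.0, -3.0), (619.0, -30.0, 162.0), (633.0, -26.0, 158.0)] [24 25 25]
183 [(613.0, -9.0, 137.0), (621.0, -27.0, 150.0), (637.0, -14.0, 139.0)] [28 28 29]
186 [(613.0, -12.0, 130.0), (622.0, -27.0, 141.0), (684.0, 151.0, -1.0)] [28 30 30]
189 [(612.0, -17.0, 124.0), (625.0, -19.0, 124.0), (639.0, -15.0, 120.0)] [107  79  76]
192 [(611.0, -26.0, 121.0), (623.0, -28.0, 122.0), (637.0, -27.0, 120.0)] [116  32  29]
195 [(611.0, -30.0, 114.0), (623.0, -33.0, 116.0), (637.0, -29.0, 112.0)] [113  31  29]
198 [(611.0, -31.0, 105.0), (626.0, -26.0, 101.0), (639.0, -25.0, 99.0)] [112  34  29]
```

```bash
python3 -c "
from h import *
f=grab('side');K=f['intrinsics'];A=rot(f['attitude'])
def pr(p):
    c=A.T@(np.array(p)-f['origin']);c=K@c;return np.round(c[:2]/c[2],1)
for z in (165,178,195,208): print(z,pr([620+.222*48,-16.4-.975*48,z]),pr([620-.222*48,-16.4+.975*48,z]))
"
```

```text
165 [332.4 187. ] [316.9 165. ]
178 [332.9 182.7] [317.3 160.9]
195 [333.7 177. ] [317.8 155.3]
208 [334.2 172.5] [318.3 151. ]
```

>>> apply_moves([
  {"slide": [0,0,-0.02],"turn": 0,"hand": -1},
  {"slide": [0,0,-0.05],"turn": 0,"hand": -1},
  {"slide": [0,0,-0.08],"turn": 0,"hand": -1},
  {"slide": [0,0,-0.08],"turn": 0,"hand": -1},
  {"slide": [0,0,-0.08],"turn": 0,"hand": -1},
])

```text
time: 4.05
ee_pos: [623.5, -13.0, 173.4]
orientation: [3.122, 0.35, 0.002]
force: [0.5, -0.2, -0.3]
finger_gap: 0.001
gripper_force: 0.0
```

```bash
python3 -c "
from h import *
f=grab('side','s3.png');K=f['intrinsics'];A=rot(f['attitude'])
def pr(p):
    c=A.T@(np.array(p)-f['origin']);c=K@c;return np.round(c[:2]/c[2],1)
e=bot.get_obs()['ee_pos'];print(e,pr(e),pr(e+[0,0,30]))
P=f['P'];m=(abs(P[...,0]-e[0])<60)&(abs(P[...,1]-e[1])<60)&(P[...,2]>135)
for h in range(140,260,10):
  q=P[m&(abs(P[...,2]-h)<5)]
  if len(q):print(h,len(q),np.round(np.percentile(q,[5,95],0)).tolist())
b=cv2.imread('pics/s3.png')[100:220,260:420];cv2.imwrite('pics/c4.png',cv2.resize(b,(800,600)))
"
```

```text
[622.8122103  -13.05747656 172.28771682] [325.5 172.4] [326.6 162.5]
200 7 [[615.0, -19.0, 201.0], [634.0, -14.0, 205.0]]
210 24 [[612.0, -27.0, 206.0], [631.0, -11.0, 215.0]]
220 38 [[613.0, -27.0, 216.0], [632.0, -13.0, 225.0]]
230 41 [[612.0, -28.0, 226.0], [631.0, -11.0, 235.0]]
240 17 [[611.0, -28.0, 236.0], [631.0, -9.0, 244.0]]
250 58 [[607.0, -44.0, 247.0], [637.0, 10.0, 254.0]]
```

View pics/c4.png

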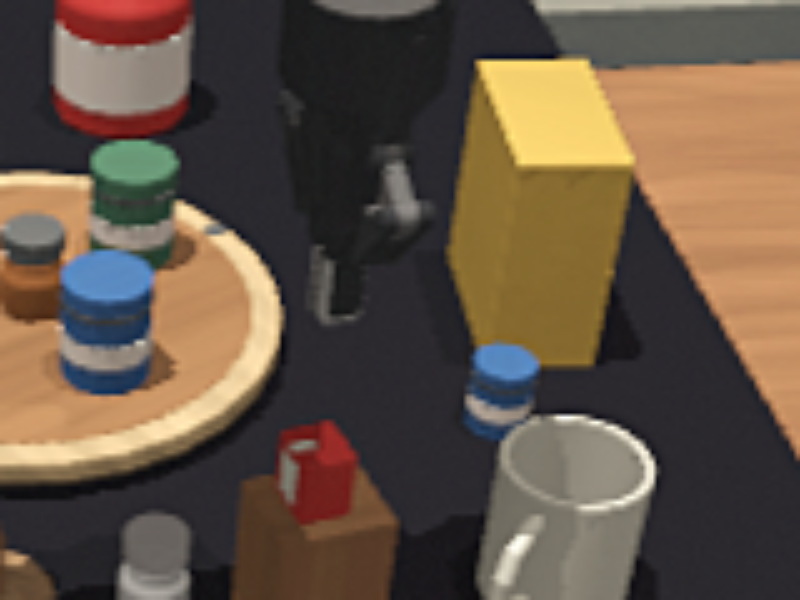

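The fingertips (side crop about (335,320)) are 30 mm above where ee_pos says: shut tip at z≈203 against a reading of 172. Earlier they simply closed on top of the key head, which has not moved. From here I use real tip = ee_z + 30.

>>> apply_moves([
  {"slide": [0,0,0],"turn": 0,"hand": 1},
  {"slide": [0,0,0],"turn": 0,"hand": 1},
  {"slide": [0,0,0],"turn": 0,"hand": 1},
  {"slide": [0,0,0],"turn": 0,"hand": 1},
  {"slide": [0,0,0],"turn": 0,"hand": 1},
  {"slide": [0,0,0.03],"turn": 0,"hand": 1},
  {"slide": [0,0,0.05],"turn": 0,"hand": 1},
  {"slide": [0,0,0.05],"turn": 0,"hand": 1},
])

```text
time: 4.9
ee_pos: [621.1, -13.0, 119.9]
orientation: [-3.121, -0.351, 0.009]
force: [-1.0, 1.0, 0.4]
finger_gap: 0.997
gripper_force: 0.0
```

```bash
python3 -c "
from h import *
plan([622.2,-13.6,60],np.pi/2+.223);print(bot.get_obs()['finger_gap'])
f=grab('side');P=f['P'];e=bot.get_obs()['ee_pos'];d=np.array([.222,-.975])
m=(np.hypot(P[...,0]-e[0],P[...,1]-e[1])<75)&(P[...,2]>130)&(P[...,2]<190);q=P[m]
a=(q[:,:2]-e[:2])@d;b=(q[:,:2]-e[:2])@np.array([.975,.222])
for s in (a>15,a<-15):print(s.sum(),np.percentile(a[s],[3,50,97]).round(),np.percentile(b[s],[3,97]).round(),np.percentile(q[s,2],[0,2]).round())
"
```

```text
ee [621.1 -13.  119.9] tooly -1.347 tilt [-0.0058  0.    ] q7 -1.54 -> [0.0013, 0.0009, 0.0599] turn 0.0008
0.9969976267752603
77 [44. 53. 57.] [-12.   6.] [163. 163.]
75 [-47. -43. -41.] [-12.  10.] [163. 164.]
```

>>> apply_moves([
  {"slide": [0.001,0.0,0.02],"turn": 0,"hand": 1},
  {"slide": [0.001,0.0,0.04],"turn": 0,"hand": 1},
  {"slide": [0.001,0.0,0.052],"turn": 0,"hand": 1},
  {"slide": [0.001,0.0,0.06],"turn": 0,"hand": 1},
  {"slide": [0.001,0.0,0.06],"turn": 0,"hand": 1},
  {"slide": [0.001,0.0,0.06],"turn": 0,"hand": 0},
])

```text
time: 5.55
ee_pos: [625.0, -12.6, 63.6]
orientation: [3.122, 0.351, 0.002]
force: [0.8, 0.4, -0.5]
finger_gap: 0.856
gripper_force: 0.0
```

>>> apply_moves([
  {"slide": [0,0,0],"turn": 0,"hand": 0.0},
  {"slide": [0,0,0],"turn": 0,"hand": -0.2},
  {"slide": [0,0,0],"turn": 0,"hand": -0.3},
  {"slide": [0,0,0],"turn": 0,"hand": -0.4},
  {"slide": [0,0,0],"turn": 0,"hand": -0.6},
  {"slide": [0,0,0],"turn": 0,"hand": -1},
  {"slide": [0,0,0],"turn": 0,"hand": -1},
  {"slide": [0,0,0],"turn": 0,"hand": -1},
], squeeze=50)

```text
time: 6.35
ee_pos: [624.9, -12.6, 63.6]
orientation: [3.122, 0.351, 0.002]
force: [-0.6, -0.5, 5.7]
finger_gap: 0.389
gripper_force: 50.4
```

>>> apply_moves([
  {"slide": [0,0,-0.02],"turn": 0,"hand": -1},
  {"slide": [0,0,-0.05],"turn": 0,"hand": -1},
  {"slide": [0,0,-0.09],"turn": 0,"hand": -1},
  {"slide": [0,0,-0.13],"turn": 0,"hand": -1},
  {"slide": [0,0,-0.13],"turn": 0,"hand": -1},
  {"slide": [0,0,-0.13],"turn": 0,"hand": -1},
])

```text
time: 6.95
ee_pos: [624.3, -12.8, 193.1]
orientation: [3.122, 0.35, 0.001]
force: [-0.7, 0.1, -2.8]
finger_gap: 0.395
gripper_force: 50.1
```

```bash
python3 -c "
from h import *
o=bot.get_obs();print(o['finger_gap'],o['gripper_force'],o['force'])
# head centre over gap+(-9): stand yaw -.269
y=-.269;x=np.array([np.cos(y),np.sin(y)]);g=np.array([482.9,-251.9]);print('gap',g)
plan([*(g-7*x),190],np.pi/2+y)
"
```

```text
0.3947173287573717 50.12729823589325 [-0.71064717  0.12713848 -2.76185669]
gap [ 482.9 -251.9]
ee [624.3 -12.8 193.1] tooly -1.347 tilt [ 0.0006 -0.0003] q7 -1.51 -> [-0.1971, 0.1985, 0.003] turn 0.4926
```

>>> apply_moves([
  {"slide": [-0.025,0.025,0],"turn": 0.07,"hand": -1},
  {"slide": [-0.055,0.055,0],"turn": 0.15,"hand": -1},
  {"slide": [-0.085,0.085,0],"turn": 0.24,"hand": -1},
  {"slide": [-0.115,0.115,0],"turn": 0.33,"hand": -1},
  {"slide": [-0.145,0.145,0],"turn": 0.41,"hand": -1},
  {"slide": [-0.175,0.175,0.0],"turn": 0.47,"hand": -1},
  {"slide": [-0.19,0.19,0.0],"turn": 0.493,"hand": -1},
  {"slide": [-0.197,0.1985,0.003],"turn": 0.493,"hand": -1},
])

```text
time: 7.75
ee_pos: [474.3, -251.5, 188.5]
orientation: [-3.112, 0.426, 0.004]
force: [-0.3, -0.3, -0.5]
finger_gap: 0.39
gripper_force: 50.1
```

>>> apply_moves([
  {"slide": [0,0,0],"turn": 0,"hand": -1},
  {"slide": [0,0,0],"turn": 0,"hand": -1},
  {"slide": [0,0,0],"turn": 0,"hand": -1},
])

```text
time: 8.05
ee_pos: [477.4, -247.8, 189.6]
orientation: [-3.113, 0.416, 0.0]
force: [0.6, 0.1, -0.3]
finger_gap: 0.388
gripper_force: 50.1
```

```bash
python3 -c "
from h import *
import pickle
y=-.269;x=np.array([np.cos(y),np.sin(y)]);g=np.array([482.9,-251.9])
plan([*(g-7*x),190],np.pi/2+y)
f=grab('side','s4.png');pickle.dump(f,open('s4.pkl','wb'));g2=grab('top','t4.png')
b=cv2.imread('pics/s4.png')[180:320,200:340];a=cv2.imread('pics/t4.png')[120:240,285:405]
cv2.imwrite('pics/c5.png',np.hstack([cv2.resize(b,(400,400)),cv2.resize(a,(400,400))]))
"
```

```text
ee [ 477.4 -247.8  189.6] tooly -1.836 tilt [0.0001 0.001 ] q7 -1.47 -> [-0.0007, 0.0024, -0.0004] turn 0.0034
```

View pics/c5.png

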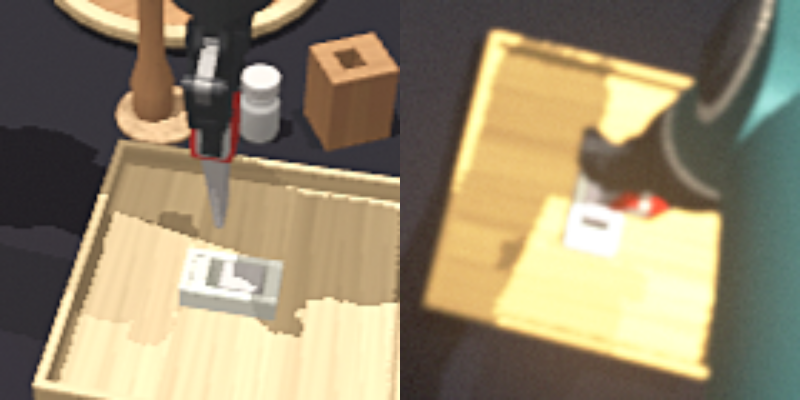

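The side view shows the key hanging with its flat face to +x, tip at crop (222,228), and the hub opening at about (235,272). I'll overlay the model to measure the offset.

```bash
cat > ov.py <<'E'
from h import *
import pickle
y=-.269;x=np.array([np.cos(y),np.sin(y),0]);yy=np.array([-x[1],x[0],0])
def ov(f,gap,org,out,box,k,cb=(0,0,0)):
    K=f['intrinsics'];A=rot(f['attitude'])
    im=cv2.resize(f['pixels'][box[1]:box[3],box[0]:box[2],::-1],None,fx=k,fy=k,interpolation=cv2.INTER_CUBIC)
    def pr(p):
        c=K@(A.T@(np.array(p)+cb-f['origin']));return c[:2]/c[2]
    def poly(o,pts,col):
        q=np.array([pr(np.array(o)+a*x+b*yy+[0,0,c]) for a,b,c in pts]);q=((q-box[:2]+.5)*k-.5)
        cv2.polylines(im,[np.int32(np.round(q*8))],True,col,1,cv2.LINE_AA,3)
    G=[*gap,80]
    poly(G,[(0,-13,0),(30,-13,0),(30,13,0),(0,13,0)],(255,0,0))
    poly(G,[(-11.6,-14.5,0),(0,-14.5,0),(0,14.5,0),(-11.6,14.5,0)],(0,0,255))
    poly(G,[(-29.6,-20.5,0),(43.4,-20.5,0),(43.4,20.5,0),(-29.6,20.5,0)],(0,160,0))
    if org is not None:
        poly(org,[(0,-12,0),(0,-12,70),(-17.2,-12,70),(-6,-12,0)],(255,0,255))
        poly(org,[(0,12,0),(0,12,70),(-17.2,12,70),(-6,12,0)],(255,255,0))
    cv2.imwrite(out,im)
E
python3 - <<'E'
from ov import *
f=pickle.load(open('s4.pkl','rb'))
e=bot.get_obs()['ee_pos'];org=e+6.6*x;org[2]=e[2]-49.6
print(org)
ov(f,(482.9,-251.9),org,'pics/o1.png',(240,225,320,310),7,(0,-1.5,-1))
E
```

```text
[ 483.56532704 -250.16187506  140.18465496]
```

View pics/o1.png

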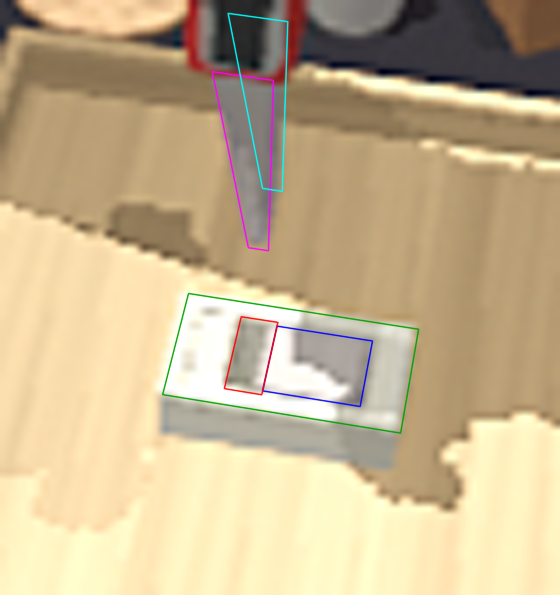

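The overlay fits both hub and key to within about 1 mm. Correcting by a couple of millimetres and lowering.

>>> apply_moves([
  {"slide": [-0.0017,0.0018,0.01],"turn": 0.003,"hand": -1},
  {"slide": [-0.0017,0.0018,0.025],"turn": 0.003,"hand": -1},
  {"slide": [-0.0017,0.0018,0.04],"turn": 0.003,"hand": -1},
  {"slide": [-0.0017,0.0018,0.05],"turn": 0.003,"hand": -1},
  {"slide": [-0.0017,0.0018,0.055],"turn": 0.003,"hand": -1},
  {"slide": [-0.0017,0.0018,0.055],"turn": 0.003,"hand": -1},
  {"slide": [-0.0017,0.0018,0.055],"turn": 0.003,"hand": -1},
])

```text
time: 8.85
ee_pos: [474.5, -251.3, 135.2]
orientation: [3.112, -0.426, 0.001]
force: [-0.1, -0.5, -2.2]
finger_gap: 0.388
gripper_force: 50.1
```

```bash
python3 - <<'E'
from ov import *
f=grab('side');o=bot.get_obs();e=o['ee_pos'];print(o['force'],np.dot(e-6.6*0-[482.9,-251.9,0],x)+6.6,np.dot(e-[482.9,-251.9,0],yy))
org=e+6.6*x;org[2]=e[2]-49.6;print(org)
plan([*(np.array([482.9,-251.9])-8.1*x[:2]),e[2]],np.pi/2+y)
ov(f,(482.9,-251.9),org,'pics/o2.png',(240,225,320,310),7,(0,-1.5,-1))
E
```

```text
[-0.11623137 -0.22908593 -1.22712537] -1.4444624627501952 -1.6606452033611434
[ 481.06613895 -253.11703244   85.82087552]
ee [ 474.7 -251.4  135.4] tooly -1.843 tilt [ 0.001  -0.0005] q7 -1.48 -> [-0.0001, -0.0017, -0.0] turn -0.0032
```

View pics/o2.png

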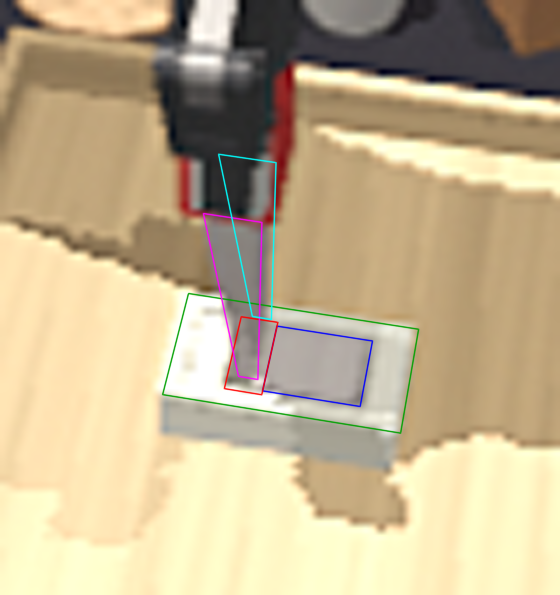

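The key sits about 1 mm to +x and 1.7 mm to -y of centre (tip at (250,382), gap near edge (243,391)). Correcting, then lowering 25 mm while watching the force.

>>> apply_moves([
  {"slide": [-0.0012,-0.0018,0],"turn": -0.003,"hand": -1},
  {"slide": [-0.0012,-0.0018,0],"turn": -0.003,"hand": -1},
  {"slide": [-0.0012,-0.0018,0.004],"turn": -0.003,"hand": -1},
  {"slide": [-0.0012,-0.0018,0.008],"turn": -0.003,"hand": -1},
  {"slide": [-0.0012,-0.0018,0.012],"turn": -0.003,"hand": -1},
  {"slide": [-0.0012,-0.0018,0.016],"turn": -0.003,"hand": -1},
  {"slide": [-0.0012,-0.0018,0.016],"turn": -0.003,"hand": -1},
])

```text
time: 9.6
ee_pos: [473.0, -248.9, 118.0]
orientation: [-3.113, 0.422, 0.002]
force: [-0.8, -0.5, -2.7]
finger_gap: 0.394
gripper_force: 50.1
```

```bash
python3 - <<'E'
from ov import *
o=bot.get_obs();e=o['ee_pos'];print(o['force'],np.dot(e-[482.9,-251.9,0],x)+7.7,np.dot(e-[482.9,-251.9,0],yy),e[2]-49.6-80)
plan(e,np.pi/2+y)
E
```

```text
[-0.76124184 -0.48471899 -2.66849879] -2.6576361096319134 0.2651337629767044 -11.576260711779412
ee [ 473.  -248.9  118. ] tooly -1.84 tilt [-0.0014  0.0007] q7 -1.49 -> [0.0, 0.0, 0.0] turn -0.0003
```

>>> apply_moves([
  {"slide": [0.001,0,0.003],"turn": 0,"hand": -1},
  {"slide": [0.0013,0,0.006],"turn": 0,"hand": -1},
  {"slide": [0.0016,0,0.009],"turn": 0,"hand": -1},
  {"slide": [0.0018,0,0.012],"turn": 0,"hand": -1},
  {"slide": [0.0018,0,0.012],"turn": 0,"hand": -1},
  {"slide": [0.0018,0,0.012],"turn": 0,"hand": -1},
])

```text
time: 10.2
ee_pos: [475.2, -249.6, 106.8]
orientation: [-3.113, 0.422, 0.0]
force: [-0.2, -0.1, -1.4]
finger_gap: 0.393
gripper_force: 50.1
```

```bash
python3 - <<'E'
from ov import *
o=bot.get_obs();e=o['ee_pos'];print(o['force'],o['moment'],np.dot(e-[482.9,-251.9,0],x)+7.7,np.dot(e-[482.9,-251.9,0],yy),e[2]-49.6-80)
f=grab('side','s5.png')
org=e+7.7*x;org[2]=e[2]-49.6
ov(f,(482.9,-251.9),org,'pics/o3.png',(240,205,320,290),7,(0,-1.5,-1))
E
```

```text
[-0.2483289  -0.08665317 -1.37454773] [-0.02657821 -0.04526715  0.02318445] -0.3301259139233599 0.1633769236390477 -22.826347188931486
```

View pics/o3.png

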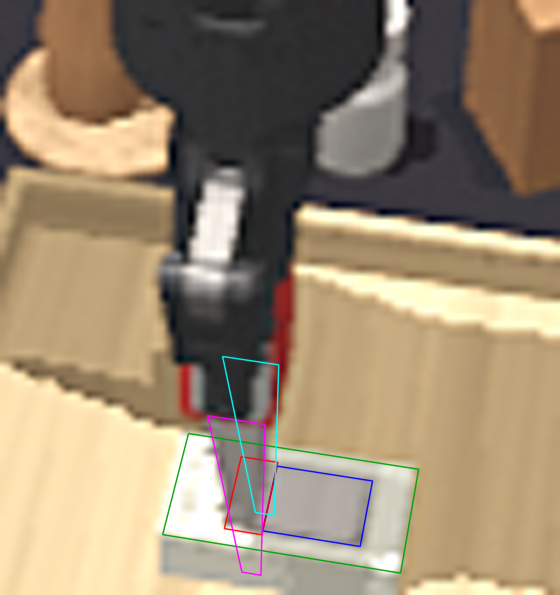

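The shank (bottom at crop (245,530)) is in the gap with no side force. Lowering a bit more, then releasing.

>>> apply_moves([
  {"slide": [-0.0003,0,0.002],"turn": 0,"hand": -1},
  {"slide": [-0.0003,0,0.004],"turn": 0,"hand": -1},
  {"slide": [-0.0003,0,0.006],"turn": 0,"hand": -1},
  {"slide": [-0.0003,0,0.007],"turn": 0,"hand": -1},
  {"slide": [-0.0003,0,0.007],"turn": 0,"hand": -1},
])

```text
time: 10.75
ee_pos: [475.2, -249.6, 99.8]
orientation: [3.113, -0.422, 0.0]
force: [0.8, -0.7, -1.9]
finger_gap: 0.388
gripper_force: 50.1
```

>>> apply_moves([
  {"slide": [0,0,0],"turn": 0,"hand": -0.1},
  {"slide": [0,0,0],"turn": 0,"hand": 0.1},
  {"slide": [0,0,0],"turn": 0,"hand": 0.3},
  {"slide": [0,0,0],"turn": 0,"hand": 0.6},
  {"slide": [0,0,0],"turn": 0,"hand": 1},
  {"slide": [0,0,0],"turn": 0,"hand": 1},
  {"slide": [0,0,0],"turn": 0,"hand": 1},
  {"slide": [0,0,0],"turn": 0,"hand": 1},
])

```text
time: 11.55
ee_pos: [475.0, -249.5, 99.9]
orientation: [3.113, -0.422, -0.0]
force: [-0.4, -1.0, 1.7]
finger_gap: 0.999
gripper_force: 0.0
```

```bash
python3 - <<'E'
from ov import *
o=bot.get_obs();e=o['ee_pos'];print(o['force'],o['finger_gap'],e)
f=grab('side','s6.png')
P=f['P'];px=f['pixels'].astype(int)
m=(np.hypot(P[...,0]-475,P[...,1]+249)<40)&(px[...,0]>2*px[...,1]+20)&(px[...,0]>80);q=P[m];print(len(q),np.percentile(q,[3,50,97],0).round(1).tolist())
plan([*e[:2],260])
E
```

```text
[-0.39357803 -0.9899825   1.70077964] 0.9990537921945756 [ 474.96288208 -249.53373297   99.88051332]
76 [[478.1, -269.8, 122.1], [482.2, -266.4, 150.0], [488.2, -246.2, 155.4]]
ee [ 475.  -249.6   99.9] tooly -1.84 tilt [-0. -0.] q7 -1.49 -> [-0.0, -0.0, -0.1601]
```

The key stands at about 35 mm depth (head top z≈155). Retracting straight up and going for the pestle.

>>> apply_moves([
  {"slide": [0,0,-0.03],"turn": 0,"hand": 1},
  {"slide": [0,0,-0.075],"turn": 0,"hand": 1},
  {"slide": [0,0,-0.12],"turn": 0,"hand": 1},
  {"slide": [0,0,-0.12],"turn": 0,"hand": 1},
  {"slide": [0,0,-0.12],"turn": 0,"hand": 1},
])

```text
time: 12.1
ee_pos: [475.5, -249.8, 221.0]
orientation: [3.112, -0.422, 0.004]
force: [-1.4, 0.8, -0.2]
finger_gap: 1.002
gripper_force: 0.0
```

```bash
python3 - <<'E'
from ov import *
f=grab('side','s6.png')
P=f['P'];px=f['pixels'].astype(int)
m=(np.hypot(P[...,0]-475,P[...,1]+249)<40)&(px[...,0]>2*px[...,1]+20)&(px[...,0]>80);q=P[m];print(len(q),np.percentile(q,[3,50,97],0).round(1).tolist())
k=q[:,2]>q[:,2].max()-9;print(cv2.minAreaRect(np.float32(q[k][:,:2])))
org=np.array([482.5,-251.9,45])
ov(f,(482.9,-251.9),org,'pics/o4.png',(240,205,320,290),7,(0,-1.5,-1))
plan([442.4,17.5,215],None)
E
```

```text
313 [[458.0, -268.3, 119.3], [472.6, -262.8, 150.5], [487.3, -237.0, 156.5]]
((473.2892761230469, -250.62196350097656), (33.68198776245117, 30.115398406982422), 78.05615997314453)
ee [ 474.6 -249.5  219.6] tooly -1.84 tilt [-0.0003 -0.0001] q7 -1.46 -> [-0.102, -0.2488, 0.0046]
```

View pics/o4.png

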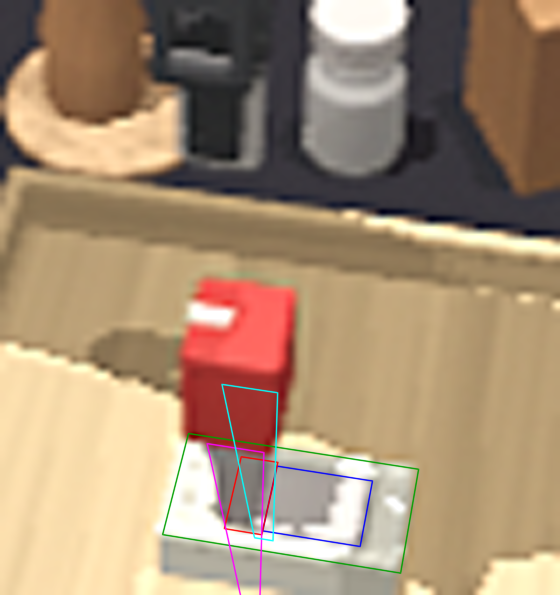

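The key stands upright and loose in the gap (head at crop (240,360), shank entering the hub at (240,490)).

>>> apply_moves([
  {"slide": [-0.015,-0.037,0],"turn": 0,"hand": 1},
  {"slide": [-0.033,-0.08,0],"turn": 0,"hand": 1},
  {"slide": [-0.05,-0.122,0],"turn": 0,"hand": 1},
  {"slide": [-0.068,-0.166,0],"turn": 0,"hand": 1},
  {"slide": [-0.085,-0.207,0],"turn": 0,"hand": 1},
  {"slide": [-0.102,-0.249,0],"turn": 0,"hand": 1},
  {"slide": [-0.102,-0.249,0.03],"turn": 0,"hand": 1},
  {"slide": [-0.102,-0.249,0.03],"turn": 0,"hand": 1},
])

```text
time: 12.95
ee_pos: [439.2, 18.4, 186.2]
orientation: [3.113, -0.417, -0.013]
force: [-0.4, -0.4, -0.1]
finger_gap: 0.998
gripper_force: 0.0
```

```bash
python3 - <<'E'
from ov import *
plan([442.4,17.5,72],None)
E
```

```text
ee [439.2  18.4 186.2] tooly -1.837 tilt [-0.0087 -0.0001] q7 -2.02 -> [0.0042, -0.0002, 0.1141]
```

>>> apply_moves([
  {"slide": [0.002,0,0.03],"turn": 0,"hand": 1},
  {"slide": [0.002,0,0.06],"turn": 0,"hand": 1},
  {"slide": [0.002,0,0.09],"turn": 0,"hand": 1},
  {"slide": [0.002,0,0.114],"turn": 0,"hand": 1},
  {"slide": [0.002,0,0.114],"turn": 0,"hand": 1},
  {"slide": [0.002,0,0.114],"turn": 0,"hand": 1},
])

```text
time: 13.55
ee_pos: [444.7, 16.4, 75.9]
orientation: [3.112, -0.424, -0.002]
force: [0.2, -0.5, 0.6]
finger_gap: 0.999
gripper_force: 0.0
```

```bash
python3 - <<'E'
from ov import *
plan([442.4,17.5,72],None)
f=grab('side');P=f['P'];px=f['pixels'].astype(int)
m=(np.hypot(P[...,0]-442,P[...,1]-17)<45)&(px[...,0]>px[...,2]*1.6)&(px[...,0]>70)
for h in (20,85,95,105):
  q=P[m&(abs(P[...,2]-h)<5)];
  if len(q):print(h,len(q),np.percentile(q,[3,50,97],0).round(1).tolist())
E
```

```text
ee [444.7  16.4  75.9] tooly -1.841 tilt [-0.0016 -0.0002] q7 -2.12 -> [-0.0025, -0.0005, 0.0039]
20 43 [[424.1, -5.4, 15.8], [442.9, 0.0, 20.3], [462.9, 14.6, 24.7]]
85 17 [[435.1, 4.1, 80.9], [444.4, 6.9, 83.4], [452.7, 13.1, 88.3]]
95 11 [[444.4, 2.5, 90.3], [449.8, 7.8, 93.5], [452.9, 12.9, 99.3]]
105 9 [[447.2, 4.2, 101.3], [450.0, 8.6, 105.3], [453.0, 13.2, 108.9]]
```

>>> apply_moves([
  {"slide": [-0.0015,0,0.003],"turn": 0,"hand": 0.3},
  {"slide": [-0.0015,0,0.003],"turn": 0,"hand": 0},
  {"slide": [-0.0015,0,0.003],"turn": 0,"hand": -0.3},
  {"slide": [-0.0015,0,0.003],"turn": 0,"hand": -0.6},
  {"slide": [-0.0015,0,0.003],"turn": 0,"hand": -0.8},
  {"slide": [-0.0015,0,0.003],"turn": 0,"hand": -1},
  {"slide": [-0.0015,0,0.003],"turn": 0,"hand": -1},
  {"slide": [-0.0015,0,0.003],"turn": 0,"hand": -1},
], squeeze=80)

```text
time: 14.4
ee_pos: [443.8, 17.4, 73.5]
orientation: [3.113, -0.422, 0.001]
force: [-1.0, -0.4, 4.9]
finger_gap: 0.274
gripper_force: 78.3
```

>>> apply_moves([
  {"slide": [0,0,0],"turn": 0,"hand": -1},
  {"slide": [0,0,-0.03],"turn": 0,"hand": -1},
  {"slide": [0,0,-0.07],"turn": 0,"hand": -1},
  {"slide": [0,0,-0.11],"turn": 0,"hand": -1},
  {"slide": [0,0,-0.15],"turn": 0,"hand": -1},
  {"slide": [0,0,-0.18],"turn": 0,"hand": -1},
  {"slide": [0,0,-0.18],"turn": 0,"hand": -1},
  {"slide": [0,0,-0.18],"turn": 0,"hand": -1},
])

```text
time: 15.2
ee_pos: [443.0, 17.4, 252.7]
orientation: [3.113, -0.422, 0.0]
force: [-0.6, 0.2, -2.0]
finger_gap: 0.274
gripper_force: 79.1
```

```bash
python3 - <<'E'
from ov import *
o=bot.get_obs();e=o['ee_pos'];print(o['finger_gap'],o['gripper_force'],o['force'])
plan([474.0,-249.4,e[2]],None)
f=grab('side');P=f['P'];px=f['pixels'].astype(int)
m=(np.hypot(P[...,0]-e[0],P[...,1]-e[1])<45)&(px[...,0]>px[...,2]*1.6)&(px[...,0]>70)&(P[...,2]>150)
for h in range(175,280,10):
  q=P[m&(abs(P[...,2]-h)<5)];
  if len(q):print(h,len(q),np.percentile(q,[3,50,97],0).round(1).tolist())
print(P[m][:,2].min())
E
```

```text
0.27351475294797234 79.07563000917435 [-0.55881315  0.15613472 -2.04999566]
ee [443.   17.4 252.7] tooly -1.84 tilt [ 0.0002 -0.0004] q7 -1.99 -> [0.1008, 0.2489, 0.0001]
185 18 [[421.6, -3.3, 185.7], [442.0, -0.3, 187.8], [457.3, 14.2, 189.9]]
195 60 [[423.5, -3.7, 190.1], [440.9, 0.3, 195.0], [461.4, 11.3, 199.7]]
205 55 [[422.1, -4.3, 200.4], [441.1, -0.3, 205.1], [461.5, 12.6, 209.6]]
215 59 [[422.5, -4.5, 210.4], [441.4, 0.1, 215.1], [461.7, 12.4, 219.2]]
225 71 [[422.9, -3.3, 220.2], [441.7, 2.3, 224.9], [459.5, 14.5, 229.6]]
235 62 [[425.6, -0.3, 230.1], [440.8, 5.0, 234.9], [457.2, 17.9, 239.4]]
245 51 [[428.4, 2.3, 240.9], [442.1, 6.7, 244.5], [454.8, 16.4, 249.5]]
255 35 [[431.0, 2.8, 251.0], [442.4, 7.1, 255.0], [452.4, 13.1, 259.7]]
265 37 [[431.1, 4.9, 260.2], [440.5, 7.5, 264.8], [452.6, 12.3, 269.7]]
275 26 [[431.4, 3.8, 270.3], [440.6, 6.8, 273.8], [450.9, 12.9, 279.0]]
185.43172242637377
```

Pestle is held upright, foot 67 mm below ee. Moving above the key head.

>>> apply_moves([
  {"slide": [0.012,0.029,0],"turn": 0,"hand": -1},
  {"slide": [0.028,0.07,0],"turn": 0,"hand": -1},
  {"slide": [0.045,0.112,0],"turn": 0,"hand": -1},
  {"slide": [0.062,0.154,0],"turn": 0,"hand": -1},
  {"slide": [0.08,0.196,0],"turn": 0,"hand": -1},
  {"slide": [0.093,0.23,0],"turn": 0,"hand": -1},
  {"slide": [0.101,0.249,0],"turn": 0,"hand": -1},
  {"slide": [0.101,0.249,0],"turn": 0,"hand": -1},
])

```text
time: 16.05
ee_pos: [472.8, -252.7, 250.1]
orientation: [-3.112, 0.43, 0.007]
force: [0.2, -0.4, -2.8]
finger_gap: 0.268
gripper_force: 79.1
```

>>> apply_moves([
  {"slide": [0,0,0],"turn": 0,"hand": -1},
  {"slide": [0,0,0.01],"turn": 0,"hand": -1},
  {"slide": [0,0,0.018],"turn": 0,"hand": -1},
  {"slide": [0,0,0.022],"turn": 0,"hand": -1},
  {"slide": [0,0,0.022],"turn": 0,"hand": -1},
])

```text
time: 16.55
ee_pos: [473.9, -248.6, 229.8]
orientation: [-3.113, 0.42, 0.003]
force: [0.1, -0.2, -2.0]
finger_gap: 0.273
gripper_force: 79.1
```

```bash
python3 - <<'E'
from ov import *
o=bot.get_obs();print(o['force'])
plan([474.0,-249.4,222],None)
f=grab('side','s7.png');P=f['P'];px=f['pixels'].astype(int)
cv2.imwrite('pics/c7.png',cv2.resize(f['pixels'][160:290,220:340,::-1],None,fx=4.5,fy=4.5,interpolation=cv2.INTER_CUBIC))
E
```

```text
[ 0.14014383 -0.18645533 -2.03358178]
ee [ 473.9 -248.6  229.8] tooly -1.839 tilt [-0.0018  0.0008] q7 -1.46 -> [0.0003, 0.0008, 0.0078]
```

View pics/c7.png

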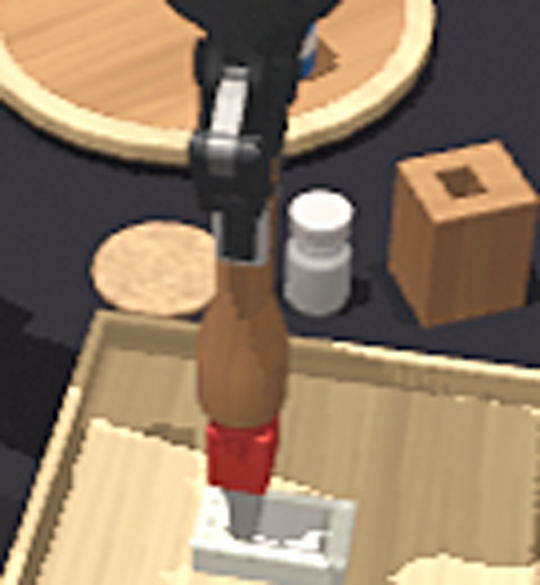

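The pestle foot is directly above the red head (242,420). Driving down.

>>> apply_moves([
  {"slide": [0,0.0005,0.004],"turn": 0,"hand": -1},
  {"slide": [0,0.0005,0.007],"turn": 0,"hand": -1},
  {"slide": [0,0.0005,0.009],"turn": 0,"hand": -1},
  {"slide": [0,0.0005,0.011],"turn": 0,"hand": -1},
  {"slide": [0,0.0005,0.013],"turn": 0,"hand": -1},
  {"slide": [0,0.0005,0.015],"turn": 0,"hand": -1},
])

```text
time: 17.2
ee_pos: [474.5, -250.0, 216.1]
orientation: [3.113, -0.422, 0.001]
force: [-1.8, -0.8, 1.6]
finger_gap: 0.271
gripper_force: 79.5
```

>>> apply_moves([
  {"slide": [0,0,0.002],"turn": 0,"hand": -1},
  {"slide": [0,0,0.004],"turn": 0,"hand": -1},
  {"slide": [0,0,0.005],"turn": 0,"hand": -1},
  {"slide": [0,0,0.006],"turn": 0,"hand": -1},
  {"slide": [0,0,0.006],"turn": 0,"hand": -1},
])

```text
time: 17.7
ee_pos: [474.4, -249.8, 209.6]
orientation: [-3.113, 0.422, 0.0]
force: [-0.2, 0.0, 0.4]
finger_gap: 0.273
gripper_force: 79.6
```

>>> apply_moves([
  {"slide": [0,0,0.002],"turn": 0,"hand": -1},
  {"slide": [0,0,0.004],"turn": 0,"hand": -1},
  {"slide": [0,0,0.006],"turn": 0,"hand": -1},
  {"slide": [0,0,0.008],"turn": 0,"hand": -1},
  {"slide": [0,0,0.008],"turn": 0,"hand": -1},
])

```text
time: 18.2
ee_pos: [474.3, -249.9, 201.5]
orientation: [-3.113, 0.422, 0.0]
force: [-0.7, -0.2, -0.2]
finger_gap: 0.269
gripper_force: 79.6
```

>>> apply_moves([
  {"slide": [0,0,0.002],"turn": 0,"hand": -1},
  {"slide": [0,0,0.004],"turn": 0,"hand": -1},
  {"slide": [0,0,0.004],"turn": 0,"hand": -1},
])

```text
time: 18.5
ee_pos: [475.4, -250.3, 201.3]
orientation: [3.112, -0.422, 0.004]
force: [-6.0, 2.3, 21.1]
finger_gap: 0.277
gripper_force: 81.7
```

>>> apply_moves([
  {"slide": [0,0,0.002],"turn": 0,"hand": -1},
  {"slide": [0,0,0.003],"turn": 0,"hand": -1},
  {"slide": [0,0,0.003],"turn": 0,"hand": -1},
])

```text
time: 18.8
ee_pos: [476.2, -250.6, 201.2]
orientation: [3.111, -0.422, 0.008]
force: [-9.6, 4.8, 37.7]
finger_gap: 0.273
gripper_force: 83.4
```

>>> apply_moves([
  {"slide": [0,0,-0.003],"turn": 0,"hand": -1},
  {"slide": [0,0,-0.01],"turn": 0,"hand": -1},
  {"slide": [0,0,-0.025],"turn": 0,"hand": -1},
  {"slide": [0,0,-0.05],"turn": 0,"hand": -1},
  {"slide": [0,0,-0.05],"turn": 0,"hand": -1},
  {"slide": [0,0,-0.05],"turn": 0,"hand": -1},
])

```text
time: 19.4
ee_pos: [474.1, -249.7, 244.2]
orientation: [-3.113, 0.422, 0.001]
force: [-0.4, 0.8, -2.5]
finger_gap: 0.267
gripper_force: 79.2
```

```bash
python3 - <<'E'
from ov import *
o=bot.get_obs();print(o['force'])
f=grab('side','s8.png');P=f['P'];px=f['pixels'].astype(int);X,Y,z=P[...,0],P[...,1],P[...,2];sat=px.max(-1)-px.min(-1)
m=(np.hypot(X-475,Y+249)<40)&(px[...,0]>2*px[...,1]+20)&(px[...,0]>80)&(z<160);q=P[m];print(len(q),np.percentile(q,[3,50,97],0).round(1).tolist())
k=q[:,2]>q[:,2].max()-9;print(cv2.minAreaRect(np.float32(q[k][:,:2])))
m=((abs(X-497)<190)&(abs(Y+255)<190)&(z>50)&(z<90)).astype(np.uint8);c=max(cv2.findContours(m,0,1)[0],key=cv2.contourArea)
mm=cv2.drawContours(m*0,[c],-1,1,-1)&m
print('tray',cv2.minAreaRect(np.float32(P[mm>0][:,:2])))
m=(abs(X-449)<48)&(abs(Y-6)<48)&(z>2)&(z<11)&(px[...,0]>90);print('coaster',m.sum(),cv2.minEnclosingCircle(np.float32(P[m][:,:2])),np.mean(P[m],0))
cv2.imwrite('pics/c8.png',cv2.resize(f['pixels'][160:290,220:340,::-1],None,fx=4.5,fy=4.5,interpolation=cv2.INTER_CUBIC))
plan([448,9.5,250])
E
```

```text
[-0.35934825  0.77480775 -2.49857197]
291 [[458.2, -268.3, 97.5], [472.6, -262.6, 128.9], [486.4, -237.6, 134.8]]
((473.630615234375, -250.75518798828125), (32.27934265136719, 29.445146560668945), 76.22950744628906)
tray ((492.6983947753906, -255.54689025878906), (254.9541015625, 250.4837188720703), 74.67975616455078)
coaster 453 ((447.3482666015625, 11.071770668029785), 42.947933197021484) [445.17386873   9.60215481   5.45153797]
ee [ 473.6 -249.6  243.5] tooly -1.84 tilt [-0.0019  0.0008] q7 -1.45 -> [-0.0936, -0.2429, -0.0062]
```

View pics/c8.png

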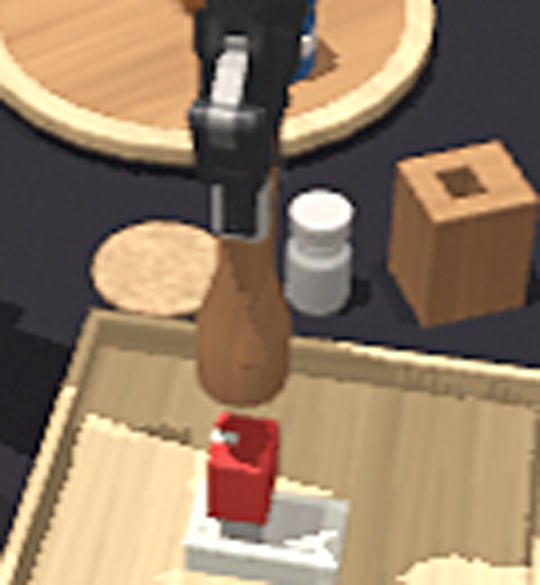

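Key driven to about 55 mm depth and the tray has moved 3.4 mm, with the stop at 38 N: tight. Returning the pestle to its coaster.

>>> apply_moves([
  {"slide": [-0.012,-0.03,-0.005],"turn": 0,"hand": -1},
  {"slide": [-0.028,-0.072,-0.005],"turn": 0,"hand": -1},
  {"slide": [-0.044,-0.114,-0.005],"turn": 0,"hand": -1},
  {"slide": [-0.06,-0.156,-0.005],"turn": 0,"hand": -1},
  {"slide": [-0.077,-0.199,-0.005],"turn": 0,"hand": -1},
  {"slide": [-0.087,-0.226,-0.005],"turn": 0,"hand": -1},
  {"slide": [-0.0936,-0.243,-0.005],"turn": 0,"hand": -1},
  {"slide": [-0.0936,-0.243,-0.005],"turn": 0,"hand": -1},
])

```text
time: 20.25
ee_pos: [447.6, 12.2, 248.6]
orientation: [-3.114, 0.413, 0.004]
force: [1.1, -0.4, -1.4]
finger_gap: 0.273
gripper_force: 79.2
```

>>> apply_moves([
  {"slide": [0,0,0.03],"turn": 0,"hand": -1},
  {"slide": [0,0,0.07],"turn": 0,"hand": -1},
  {"slide": [0,0,0.11],"turn": 0,"hand": -1},
  {"slide": [0,0,0.145],"turn": 0,"hand": -1},
  {"slide": [0,0,0.16],"turn": 0,"hand": -1},
  {"slide": [0,0,0.16],"turn": 0,"hand": -1},
  {"slide": [0,0,0.16],"turn": 0,"hand": -1},
])

```text
time: 20.95
ee_pos: [448.7, 8.6, 89.6]
orientation: [3.113, -0.423, -0.002]
force: [0.9, 0.1, -1.3]
finger_gap: 0.27
gripper_force: 79.2
```

```bash
python3 - <<'E'
from ov import *
plan([448,9.5,73.5])
E
```

```text
ee [448.7   8.6  89.6] tooly -1.841 tilt [-0.001  -0.0001] q7 -2.09 -> [-0.0009, -0.0006, 0.0161]
```

>>> apply_moves([
  {"slide": [0,0,0.006],"turn": 0,"hand": -1},
  {"slide": [0,0,0.011],"turn": 0,"hand": -1},
  {"slide": [0,0,0.014],"turn": 0,"hand": -1},
  {"slide": [0,0,0.016],"turn": 0,"hand": -1},
  {"slide": [0,0,0.017],"turn": 0,"hand": -1},
  {"slide": [0,0,0.017],"turn": 0,"hand": -1},
])

```text
time: 21.55
ee_pos: [449.1, 9.2, 73.6]
orientation: [3.113, -0.422, 0.001]
force: [-2.2, 0.0, 5.0]
finger_gap: 0.275
gripper_force: 80.1
```

>>> apply_moves([
  {"slide": [0,0,0],"turn": 0,"hand": -0.3},
  {"slide": [0,0,0],"turn": 0,"hand": 0},
  {"slide": [0,0,0],"turn": 0,"hand": 0.4},
  {"slide": [0,0,0],"turn": 0,"hand": 1},
  {"slide": [0,0,0],"turn": 0,"hand": 1},
  {"slide": [0,0,0],"turn": 0,"hand": 1},
  {"slide": [0,0,0],"turn": 0,"hand": 1},
  {"slide": [0,0,0],"turn": 0,"hand": 1},
])

```text
time: 22.35
ee_pos: [448.8, 9.3, 72.8]
orientation: [3.113, -0.422, -0.0]
force: [-0.4, -0.0, -0.3]
finger_gap: 1.001
gripper_force: 0.0
```

>>> apply_moves([
  {"slide": [0,0,-0.03],"turn": 0,"hand": 1},
  {"slide": [0,0,-0.07],"turn": 0,"hand": 1},
  {"slide": [0,0,-0.11],"turn": 0,"hand": 1},
  {"slide": [0,0,-0.15],"turn": 0,"hand": 1},
  {"slide": [0,0,-0.15],"turn": 0,"hand": 1},
  {"slide": [0,0,-0.15],"turn": 0,"hand": 1},
])

```text
time: 22.95
ee_pos: [449.1, 9.2, 223.5]
orientation: [3.113, -0.422, 0.003]
force: [0.5, -0.7, -0.3]
finger_gap: 0.996
gripper_force: 0.0
```

```bash
cat > look.py <<'E'
from h import *
def tins(verbose=True):
    R_={}
    for n in('top','side'):
        f=grab(n,n+'_l.png');P=f['P'];X,Y,z=P[...,0],P[...,1],P[...,2]
        hsv=cv2.cvtColor(f['pixels'],cv2.COLOR_RGB2HSV).astype(int)
        H,S,V=hsv[...,0],hsv[...,1],hsv[...,2]
        for c,(a,b,s) in dict(green=(60,90,80),blue=(100,115,130),orange=(6,20,190)).items():
            m=(H>a)&(H<b)&(S>s)&(V>40)&(z>88)&(z<145)&(np.hypot(X-490,Y-5)<480)&(V>(60 if c!='orange' else 130))
            m=cv2.morphologyEx(m.astype(np.uint8),cv2.MORPH_OPEN,np.ones((3,3)))
            k,l,st,_=cv2.connectedComponentsWithStats(m)
            for i in range(1,k):
                if st[i,4]<60: continue
                q=P[(l==i)];q=q[q[:,2]>np.percentile(q[:,2],90)-5]
                (cx,cy),r=cv2.minEnclosingCircle(np.float32(q[:,:2]))
                print(n,c,st[i,4],'circ',round(cx,1),round(cy,1),'r',round(r,1),'z',round(float(np.median(q[:,2])),1))
        if n=='side':
            px=f['pixels'].astype(int);m=(np.hypot(X-448,Y-10)<40)&(px[...,0]>px[...,2]*1.5)&(z>145)
            if m.any():print('pestle top',m.sum(),np.percentile(P[m],[3,97],0).mean(0).round(1))
E
python3 -c "
from look import *
tins();plan([0,0,0])"
```

```text
top green 1003 circ 822.7 -228.0 r 78.3 z 101.3
top green 237 circ 565.3 315.6 r 25.2 z 99.1
top blue 253 circ 535.3 187.2 r 25.8 z 98.9
side green 81 circ 836.6 -172.5 r 21.3 z 99.3
side green 82 circ 809.9 -268.6 r 19.5 z 99.1
side green 60 circ 841.6 -289.3 r 17.2 z 99.1
side green 77 circ 818.8 -303.7 r 19.2 z 96.8
side blue 181 circ 535.6 186.0 r 28.8 z 97.0
pestle top 102 [461.4   6.2 327.9]
ee [447.7   9.1 221.7] tooly -1.84 tilt [-0.0024 -0.0001] q7 -1.99 -> [-0.4287, 0.1277, 0.2227]
```

Pestle released on its coaster. Blue tin is at about (536.7,187.6); going for it with the same hand angle (jar clear of the fingers).

>>> apply_moves([
  {"slide": [0.008,-0.04,0],"turn": 0,"hand": 1},
  {"slide": [0.016,-0.085,0],"turn": 0,"hand": 1},
  {"slide": [0.025,-0.13,0],"turn": 0,"hand": 1},
  {"slide": [0.033,-0.17,0],"turn": 0,"hand": 1},
  {"slide": [0.0383,-0.196,0.02],"turn": 0,"hand": 1},
  {"slide": [0.0383,-0.196,0.06],"turn": 0,"hand": 1},
  {"slide": [0.0383,-0.196,0.09],"turn": 0,"hand": 1},
  {"slide": [0.0383,-0.196,0.1],"turn": 0,"hand": 1},
])

```text
time: 23.85
ee_pos: [534.4, 187.0, 117.6]
orientation: [3.11, -0.42, -0.013]
force: [-0.2, -0.3, 0.2]
finger_gap: 0.997
gripper_force: 0.0
```

>>> apply_moves([
  {"slide": [0,0,0],"turn": 0,"hand": 1},
  {"slide": [0,0,0],"turn": 0,"hand": 1},
])

```text
time: 24.05
ee_pos: [538.3, 188.3, 123.5]
orientation: [-3.113, 0.422, -0.001]
force: [0.7, 0.3, 0.5]
finger_gap: 1.001
gripper_force: 0.0
```

```bash
sed -i 's/orange=(6,20,190)/orange=(8,19,215)/; s/st\[i,4\]<60/st[i,4]<40 or st[i,4]>700/' look.py; python3 -c "
from look import *
tins();plan([536.7,187.6,16])"
```

```text
top green 52 circ 558.5 329.1 r 17.3 z 99.4
side green 84 circ 836.8 -171.7 r 20.4 z 99.3
side green 83 circ 809.6 -266.9 r 18.0 z 99.4
side green 76 circ 819.9 -300.3 r 21.2 z 98.4
side blue 170 circ 535.7 185.0 r 28.0 z 97.2
pestle top 68 [448.    6.  151.3]
ee [538.9 188.3 124.4] tooly -1.84 tilt [0.0026 0.0008] q7 -2.44 -> [-0.0022, 0.0015, 0.1084]
```

>>> apply_moves([
  {"slide": [-0.002,0.001,0.03],"turn": 0,"hand": 1},
  {"slide": [-0.002,0.001,0.06],"turn": 0,"hand": 1},
  {"slide": [-0.002,0.001,0.085],"turn": 0,"hand": 1},
  {"slide": [-0.002,0.001,0.1],"turn": 0,"hand": 1},
  {"slide": [-0.002,0.001,0.107],"turn": 0,"hand": 1},
  {"slide": [-0.002,0.001,0.107],"turn": 0,"hand": 1},
])

```text
time: 24.75
ee_pos: [535.9, 187.7, 16.0]
orientation: [-3.113, 0.422, -0.0]
force: [-0.1, 0.1, -0.1]
finger_gap: 0.999
gripper_force: 0.0
```

>>> apply_moves([
  {"slide": [0,0,0],"turn": 0,"hand": 0.7},
  {"slide": [0,0,0],"turn": 0,"hand": 0.5},
  {"slide": [0,0,0],"turn": 0,"hand": 0.4},
  {"slide": [0,0,0],"turn": 0,"hand": 0.3},
  {"slide": [0,0,0],"turn": 0,"hand": 0.1},
  {"slide": [0,0,0],"turn": 0,"hand": -0.3},
  {"slide": [0,0,0],"turn": 0,"hand": -1},
  {"slide": [0,0,0],"turn": 0,"hand": -1},
], squeeze=35)

```text
time: 25.55
ee_pos: [536.4, 187.9, 16.8]
orientation: [-3.113, 0.421, -0.002]
force: [-0.3, -1.0, 5.5]
finger_gap: 0.653
gripper_force: 36.4
```

>>> apply_moves([
  {"slide": [0,0,-0.01],"turn": 0,"hand": -1},
  {"slide": [0,0,-0.03],"turn": 0,"hand": -1},
  {"slide": [0,0,-0.07],"turn": 0,"hand": -1},
  {"slide": [0,0,-0.11],"turn": 0,"hand": -1},
  {"slide": [0,0,-0.15],"turn": 0,"hand": -1},
  {"slide": [0,0,-0.185],"turn": 0,"hand": -1},
  {"slide": [0,0,-0.185],"turn": 0,"hand": -1},
  {"slide": [0,0,-0.185],"turn": 0,"hand": -1},
])

```text
time: 26.35
ee_pos: [535.4, 187.3, 201.3]
orientation: [3.113, -0.422, 0.001]
force: [-0.5, 0.1, -3.7]
finger_gap: 0.652
gripper_force: 38.1
```

```bash
python3 -c "
from look import *
plan([540.4,-340.5,200],1.302);print(bot.get_obs()['finger_gap'],bot.get_obs()['force'])"
```

```text
ee [535.4 187.3 201.3] tooly -1.84 tilt [ 0.0007 -0.0002] q7 -2.39 -> [0.1453, 0.5074, 0.0015] turn -0.0006
0.6519647032723671 [-0.50440131  0.06724237 -3.7343789 ]
```

>>> apply_moves([
  {"slide": [0.008,0.029,0],"turn": 0,"hand": -1},
  {"slide": [0.02,0.07,0],"turn": 0,"hand": -1},
  {"slide": [0.032,0.112,0],"turn": 0,"hand": -1},
  {"slide": [0.044,0.154,0],"turn": 0,"hand": -1},
  {"slide": [0.056,0.196,0],"turn": 0,"hand": -1},
  {"slide": [0.068,0.238,0],"turn": 0,"hand": -1},
  {"slide": [0.08,0.28,0],"turn": 0,"hand": -1},
  {"slide": [0.092,0.322,0],"turn": 0,"hand": -1},
])

```text
time: 27.15
ee_pos: [536.8, -148.8, 198.7]
orientation: [-3.113, 0.421, 0.007]
force: [0.5, 0.2, -2.8]
finger_gap: 0.645
gripper_force: 38.1
```

```bash
python3 -c "
from look import *
plan([540.4,-340.5,200],1.302)"
```

```text
ee [ 536.8 -148.8  198.7] tooly -1.84 tilt [-0.0042  0.0011] q7 -1.74 -> [0.0545, 0.1839, -0.0016] turn -0.0004
```

>>> apply_moves([
  {"slide": [0.011,0.04,0],"turn": 0,"hand": -1},
  {"slide": [0.022,0.08,0],"turn": 0,"hand": -1},
  {"slide": [0.034,0.118,0],"turn": 0,"hand": -1},
  {"slide": [0.044,0.15,0],"turn": 0,"hand": -1},
  {"slide": [0.051,0.173,0],"turn": 0,"hand": -1},
  {"slide": [0.0545,0.185,0],"turn": 0,"hand": -1},
  {"slide": [0.0545,0.185,0],"turn": 0,"hand": -1},
  {"slide": [0.0545,0.185,0.02],"turn": 0,"hand": -1},
])

```text
time: 27.95
ee_pos: [543.7, -339.1, 182.3]
orientation: [3.113, -0.42, 0.006]
force: [0.8, -0.1, -2.3]
finger_gap: 0.646
gripper_force: 38.2
```

>>> apply_moves([
  {"slide": [0,0,0.03],"turn": 0,"hand": -1},
  {"slide": [0,0,0.06],"turn": 0,"hand": -1},
  {"slide": [0,0,0.09],"turn": 0,"hand": -1},
  {"slide": [0,0,0.11],"turn": 0,"hand": -1},
  {"slide": [0,0,0.11],"turn": 0,"hand": -1},
  {"slide": [0,0,0.11],"turn": 0,"hand": -1},
])

```text
time: 28.55
ee_pos: [542.4, -338.3, 70.9]
orientation: [-3.112, 0.418, 0.001]
force: [0.6, -0.6, -1.9]
finger_gap: 0.646
gripper_force: 38.2
```

```bash
python3 -c "
from look import *
plan([540.4,-340.5,48.5],1.302)"
```

```text
ee [ 542.4 -338.3   70.9] tooly -1.838 tilt [-0.0004  0.0013] q7 -1.46 -> [-0.0014, 0.0027, 0.0224] turn 0.0015
```

>>> apply_moves([
  {"slide": [0,0,0.008],"turn": 0,"hand": -1},
  {"slide": [0,0,0.015],"turn": 0,"hand": -1},
  {"slide": [0,0,0.019],"turn": 0,"hand": -1},
  {"slide": [0,0,0.022],"turn": 0,"hand": -1},
  {"slide": [0,0,0.0235],"turn": 0,"hand": -1},
  {"slide": [0,0,0.0235],"turn": 0,"hand": -1},
])

```text
time: 29.15
ee_pos: [541.8, -340.1, 48.9]
orientation: [3.113, -0.422, -0.001]
force: [-4.6, 2.0, 7.0]
finger_gap: 0.646
gripper_force: 39.1
```

>>> apply_moves([
  {"slide": [0,0,0],"turn": 0,"hand": 0.4},
  {"slide": [0,0,0],"turn": 0,"hand": 0.6},
  {"slide": [0,0,0],"turn": 0,"hand": 1},
  {"slide": [0,0,0],"turn": 0,"hand": 1},
  {"slide": [0,0,0],"turn": 0,"hand": 1},
  {"slide": [0,0,-0.01],"turn": 0,"hand": 1},
  {"slide": [0,0,-0.05],"turn": 0,"hand": 1},
  {"slide": [0,0,-0.1],"turn": 0,"hand": 1},
])

```text
time: 29.95
ee_pos: [540.5, -339.3, 146.8]
orientation: [-3.111, 0.421, 0.007]
force: [0.6, -0.1, 0.5]
finger_gap: 0.999
gripper_force: 0.0
```

```bash
python3 -c "
from look import *
tins();plan([480,-300,200],1.302)"
```

```text
top green 227 circ 565.6 316.2 r 25.2 z 99.7
top blue 235 circ 539.4 -338.5 r 25.9 z 130.9
side blue 139 circ 544.3 -346.6 r 26.2 z 128.8
side blue 64 circ 537.1 -362.3 r 15.2 z 105.7
pestle top 68 [448.    6.6 151. ]
ee [ 546.6 -342.4  155.8] tooly -1.84 tilt [ 0.012 -0.007] q7 -1.44 -> [-0.0749, -0.023, -0.0453] turn -0.0005
```

Blue stands on the tray. Next green at (565.6,316.2).

>>> apply_moves([
  {"slide": [0,0,-0.04],"turn": 0,"hand": 1},
  {"slide": [-0.006,-0.025,-0.05],"turn": 0,"hand": 1},
  {"slide": [-0.016,-0.066,-0.05],"turn": 0,"hand": 1},
  {"slide": [-0.027,-0.112,-0.05],"turn": 0,"hand": 1},
  {"slide": [-0.038,-0.158,-0.05],"turn": 0,"hand": 1},
  {"slide": [-0.049,-0.204,-0.05],"turn": 0,"hand": 1},
  {"slide": [-0.06,-0.25,-0.05],"turn": 0,"hand": 1},
  {"slide": [-0.071,-0.296,-0.05],"turn": 0,"hand": 1},
])

```text
time: 30.85
ee_pos: [552.4, -34.1, 198.3]
orientation: [3.113, -0.422, 0.003]
force: [0.6, 0.2, 0.0]
finger_gap: 1.003
gripper_force: 0.0
```

```bash
python3 -c "
from look import *
plan([565.6,315.5,200])"
```

```text
ee [552.4 -34.1 198.3] tooly -1.84 tilt [ 0.0016 -0.0004] q7 -1.96 -> [-0.0803, -0.3405, -0.0018]
```

>>> apply_moves([
  {"slide": [-0.011,-0.048,0],"turn": 0,"hand": 1},
  {"slide": [-0.022,-0.096,0],"turn": 0,"hand": 1},
  {"slide": [-0.034,-0.144,0],"turn": 0,"hand": 1},
  {"slide": [-0.045,-0.192,0],"turn": 0,"hand": 1},
  {"slide": [-0.056,-0.24,0],"turn": 0,"hand": 1},
  {"slide": [-0.068,-0.288,0],"turn": 0,"hand": 1},
  {"slide": [-0.076,-0.322,0],"turn": 0,"hand": 1},
  {"slide": [-0.0803,-0.3405,0.0],"turn": 0,"hand": 1},
])

```text
time: 31.65
ee_pos: [564.4, 317.9, 198.0]
orientation: [-3.112, 0.415, -0.0]
force: [0.1, 1.0, 0.2]
finger_gap: 1.002
gripper_force: 0.0
```

>>> apply_moves([
  {"slide": [0,0,0.04],"turn": 0,"hand": 1},
  {"slide": [0,0,0.07],"turn": 0,"hand": 1},
  {"slide": [0,0,0.07],"turn": 0,"hand": 1},
  {"slide": [0,0,0.07],"turn": 0,"hand": 1},
])

```text
time: 32.05
ee_pos: [566.0, 312.8, 127.9]
orientation: [3.112, -0.424, 0.0]
force: [0.6, 0.7, 1.2]
finger_gap: 1.0
gripper_force: 0.0
```

```bash
python3 -c "
from look import *
tins();plan([565.6,315.5,16])"
```

```text
top blue 257 circ 542.2 -338.4 r 26.5 z 130.9
side green 71 circ 808.5 -268.4 r 17.7 z 99.3
side green 55 circ 814.7 -304.2 r 16.4 z 97.9
side blue 575 circ 541.3 -341.8 r 27.4 z 129.4
side blue 68 circ 537.2 -362.3 r 15.3 z 106.7
pestle top 66 [447.9   6.1 151.5]
ee [566.9 313.8 129.6] tooly -1.841 tilt [0.003  0.0014] q7 -2.61 -> [-0.002, -0.001, 0.1136]
```

>>> apply_moves([
  {"slide": [-0.002,-0.001,0.03],"turn": 0,"hand": 1},
  {"slide": [-0.002,-0.001,0.06],"turn": 0,"hand": 1},
  {"slide": [-0.002,-0.001,0.085],"turn": 0,"hand": 1},
  {"slide": [-0.002,-0.001,0.103],"turn": 0,"hand": 1},
  {"slide": [-0.002,-0.001,0.112],"turn": 0,"hand": 1},
  {"slide": [-0.002,-0.001,0.112],"turn": 0,"hand": 1},
])

```text
time: 32.75
ee_pos: [563.8, 315.1, 15.2]
orientation: [3.113, -0.422, -0.001]
force: [-0.5, 0.4, -0.6]
finger_gap: 1.0
gripper_force: 0.0
```

>>> apply_moves([
  {"slide": [0,0,0],"turn": 0,"hand": 0.7},
  {"slide": [0,0,0],"turn": 0,"hand": 0.5},
  {"slide": [0,0,0],"turn": 0,"hand": 0.4},
  {"slide": [0,0,0],"turn": 0,"hand": 0.3},
  {"slide": [0,0,0],"turn": 0,"hand": 0.1},
  {"slide": [0,0,0],"turn": 0,"hand": -0.3},
  {"slide": [0,0,0],"turn": 0,"hand": -1},
  {"slide": [0,0,0],"turn": 0,"hand": -1},
])

```text
time: 33.55
ee_pos: [564.7, 315.8, 16.7]
orientation: [-3.112, 0.422, -0.003]
force: [-0.0, 0.2, 5.9]
finger_gap: 0.647
gripper_force: 36.3
```

>>> apply_moves([
  {"slide": [0,0,-0.01],"turn": 0,"hand": -1},
  {"slide": [0,0,-0.03],"turn": 0,"hand": -1},
  {"slide": [0,0,-0.07],"turn": 0,"hand": -1},
  {"slide": [0,0,-0.11],"turn": 0,"hand": -1},
  {"slide": [0,0,-0.15],"turn": 0,"hand": -1},
  {"slide": [0,0,-0.185],"turn": 0,"hand": -1},
  {"slide": [0,0,-0.185],"turn": 0,"hand": -1},
  {"slide": [0,0,-0.185],"turn": 0,"hand": -1},
])

```text
time: 34.35
ee_pos: [563.6, 314.9, 200.8]
orientation: [3.113, -0.422, 0.001]
force: [-0.4, -0.1, -2.4]
finger_gap: 0.644
gripper_force: 37.9
```

```bash
python3 -c "
from look import *
plan([577.6,-205.5,200],1.302);print(bot.get_obs()['finger_gap'],bot.get_obs()['force'])"
```

```text
ee [563.6 314.9 200.8] tooly -1.84 tilt [ 0.0005 -0.0002] q7 -2.58 -> [0.152, 0.4979, 0.0009] turn -0.0005
0.643687684864255 [-0.38883044 -0.10248756 -2.37902996]
```

>>> apply_moves([
  {"slide": [0.009,0.029,0],"turn": 0,"hand": -1},
  {"slide": [0.021,0.07,0],"turn": 0,"hand": -1},
  {"slide": [0.034,0.112,0],"turn": 0,"hand": -1},
  {"slide": [0.047,0.154,0],"turn": 0,"hand": -1},
  {"slide": [0.06,0.196,0],"turn": 0,"hand": -1},
  {"slide": [0.073,0.238,0],"turn": 0,"hand": -1},
  {"slide": [0.085,0.28,0],"turn": 0,"hand": -1},
  {"slide": [0.098,0.322,0],"turn": 0,"hand": -1},
])

```text
time: 35.15
ee_pos: [570.6, -23.2, 198.1]
orientation: [3.113, -0.422, -0.007]
force: [0.6, -1.0, -2.5]
finger_gap: 0.651
gripper_force: 38.1
```

```bash
python3 -c "
from look import *
plan([577.6,-205.5,200],1.302)"
```

```text
ee [570.6 -23.2 198.1] tooly -1.84 tilt [-0.0046  0.0001] q7 -1.99 -> [0.0553, 0.1738, -0.002] turn -0.0004
```

>>> apply_moves([
  {"slide": [0.012,0.04,0],"turn": 0,"hand": -1},
  {"slide": [0.025,0.08,0],"turn": 0,"hand": -1},
  {"slide": [0.037,0.116,0],"turn": 0,"hand": -1},
  {"slide": [0.046,0.145,0],"turn": 0,"hand": -1},
  {"slide": [0.052,0.165,0],"turn": 0,"hand": -1},
  {"slide": [0.0553,0.174,0],"turn": 0,"hand": -1},
  {"slide": [0.0553,0.174,0],"turn": 0,"hand": -1},
  {"slide": [0.0553,0.174,0.02],"turn": 0,"hand": -1},
])

```text
time: 35.95
ee_pos: [581.3, -202.4, 181.8]
orientation: [-3.113, 0.42, -0.006]
force: [-0.3, 0.5, -1.8]
finger_gap: 0.648
gripper_force: 38.1
```

>>> apply_moves([
  {"slide": [0,0,0.03],"turn": 0,"hand": -1},
  {"slide": [0,0,0.06],"turn": 0,"hand": -1},
  {"slide": [0,0,0.09],"turn": 0,"hand": -1},
  {"slide": [0,0,0.11],"turn": 0,"hand": -1},
  {"slide": [0,0,0.11],"turn": 0,"hand": -1},
  {"slide": [0,0,0.11],"turn": 0,"hand": -1},
])

```text
time: 36.55
ee_pos: [579.8, -201.9, 70.4]
orientation: [-3.113, 0.418, 0.001]
force: [0.4, 0.0, -1.7]
finger_gap: 0.642
gripper_force: 38.1
```

```bash
python3 -c "
from look import *
plan([577.6,-205.5,48.5],1.302)"
```

```text
ee [ 579.8 -201.9   70.4] tooly -1.838 tilt [-0.0006  0.0011] q7 -1.72 -> [-0.0012, 0.0041, 0.0219] turn 0.0015
```

>>> apply_moves([
  {"slide": [-0.001,0.003,0.008],"turn": 0,"hand": -1},
  {"slide": [-0.001,0.003,0.015],"turn": 0,"hand": -1},
  {"slide": [-0.001,0.003,0.019],"turn": 0,"hand": -1},
  {"slide": [-0.001,0.003,0.0215],"turn": 0,"hand": -1},
  {"slide": [-0.001,0.003,0.0225],"turn": 0,"hand": -1},
  {"slide": [-0.001,0.003,0.0225],"turn": 0,"hand": -1},
])

```text
time: 37.15
ee_pos: [577.8, -206.4, 48.8]
orientation: [3.113, -0.422, -0.0]
force: [-3.2, -0.6, 4.8]
finger_gap: 0.649
gripper_force: 38.6
```

>>> apply_moves([
  {"slide": [0,0,0],"turn": 0,"hand": 0.4},
  {"slide": [0,0,0],"turn": 0,"hand": 0.6},
  {"slide": [0,0,0],"turn": 0,"hand": 1},
  {"slide": [0,0,0],"turn": 0,"hand": 1},
  {"slide": [0,0,0],"turn": 0,"hand": 1},
  {"slide": [0,0,-0.01],"turn": 0,"hand": 1},
  {"slide": [0,0,-0.05],"turn": 0,"hand": 1},
  {"slide": [0,0,-0.1],"turn": 0,"hand": 1},
])

```text
time: 37.95
ee_pos: [576.2, -205.8, 147.5]
orientation: [-3.112, 0.421, 0.007]
force: [1.0, -0.6, -0.2]
finger_gap: 1.001
gripper_force: 0.0
```

>>> apply_moves([
  {"slide": [0,0,-0.03],"turn": 0.05,"hand": 1},
  {"slide": [0,0,-0.05],"turn": 0.15,"hand": 1},
  {"slide": [0,0,-0.05],"turn": 0.25,"hand": 1},
  {"slide": [0,0,-0.05],"turn": 0.35,"hand": 1},
  {"slide": [0,0,-0.05],"turn": 0.4,"hand": 1},
  {"slide": [0,0,-0.05],"turn": 0.4,"hand": 1},
])

```text
time: 38.55
ee_pos: [578.0, -206.3, 198.7]
orientation: [2.967, -1.032, 0.001]
force: [0.1, 0.5, 0.2]
finger_gap: 1.001
gripper_force: 0.0
```

```bash
python3 - <<'E'
from look import *
tins()
import pickle
for n in('top','side'):
    f=grab(n);P=f['P'];X,Y,z=P[...,0],P[...,1],P[...,2]
    m=(np.hypot(X-492,Y-263)<165)&(z>75)&(z<112)
    k,l,st,_=cv2.connectedComponentsWithStats(m.astype(np.uint8))
    for i in range(1,k):
        if st[i,4]>40:
            q=P[l==i];q=q[q[:,2]>np.percentile(q[:,2],90)-6];print(n,st[i,4],cv2.minEnclosingCircle(np.float32(q[:,:2])),np.median(q[:,2]),f['pixels'][l==i].mean(0).round())
plan([440,334.5,200])
E
```

```text
top green 132 circ 578.1 -203.8 r 22.5 z 131.2
side blue 80 circ 536.1 -359.9 r 18.9 z 126.4
side blue 68 circ 537.2 -361.8 r 15.2 z 107.0
pestle top 69 [448.    6.3 151.7]
top 159 ((497.3103942871094, 261.85809326171875), 20.213970184326172) 86.77113159080574 [173. 156. 143.]
top 343 ((441.2348937988281, 338.1280212402344), 27.98969268798828) 98.63880780630677 [250. 203.  11.]
side 215 ((443.3699951171875, 335.5961608886719), 28.87348175048828) 96.95276199080752 [207. 146.  88.]
side 100 ((499.5968933105469, 256.5784606933594), 22.71664047241211) 84.950322838506 [130. 127. 121.]
ee [ 577.9 -206.3  198.1] tooly -2.239 tilt [ 0.0001 -0.    ] q7 -2.04 -> [-0.4433, -0.339, -0.002]
```

Positive turns lower q7, so I'm turning back the other way for the orange tin at (442.3,336.8) on the way there.

>>> apply_moves([
  {"slide": [-0.03,-0.023,0],"turn": -0.08,"hand": 1},
  {"slide": [-0.065,-0.05,0],"turn": -0.2,"hand": 1},
  {"slide": [-0.1,-0.077,0],"turn": -0.32,"hand": 1},
  {"slide": [-0.135,-0.104,0],"turn": -0.42,"hand": 1},
  {"slide": [-0.17,-0.131,0],"turn": -0.5,"hand": 1},
  {"slide": [-0.205,-0.158,0],"turn": -0.5,"hand": 1},
  {"slide": [-0.24,-0.185,0],"turn": -0.5,"hand": 1},
  {"slide": [-0.275,-0.212,0],"turn": -0.5,"hand": 1},
])

```text
time: 39.55
ee_pos: [493.2, 132.0, 198.2]
orientation: [3.13, -0.265, 0.001]
force: [1.4, 0.2, -0.7]
finger_gap: 0.999
gripper_force: 0.0
```

```bash
python3 -c "
from look import *
plan([442.3,336.8,200])"
```

```text
ee [493.2 132.  198.2] tooly -1.74 tilt [ 0.0006 -0.0001] q7 -2.21 -> [-0.0846, -0.1933, -0.0019]
```

>>> apply_moves([
  {"slide": [-0.018,-0.042,0],"turn": 0,"hand": 1},
  {"slide": [-0.037,-0.085,0],"turn": 0,"hand": 1},
  {"slide": [-0.055,-0.126,0],"turn": 0,"hand": 1},
  {"slide": [-0.07,-0.16,0],"turn": 0,"hand": 1},
  {"slide": [-0.08,-0.183,0],"turn": 0,"hand": 1},
  {"slide": [-0.0846,-0.193,0.03],"turn": 0,"hand": 1},
  {"slide": [-0.0846,-0.193,0.07],"turn": 0,"hand": 1},
  {"slide": [-0.0846,-0.193,0.07],"turn": 0,"hand": 1},
])

```text
time: 40.35
ee_pos: [439.7, 332.8, 123.5]
orientation: [3.124, -0.263, -0.012]
force: [0.2, -1.0, 0.3]
finger_gap: 1.0
gripper_force: 0.0
```

>>> apply_moves([
  {"slide": [0,0,0],"turn": 0,"hand": 1},
  {"slide": [0,0,0],"turn": 0,"hand": 1},
])

```text
time: 40.55
ee_pos: [444.0, 335.6, 129.7]
orientation: [-3.128, 0.266, -0.003]
force: [-0.4, 0.1, 0.4]
finger_gap: 0.999
gripper_force: 0.0
```

```bash
python3 - <<'E'
from look import *
for n in('top','side'):
    f=grab(n);P=f['P'];X,Y,z=P[...,0],P[...,1],P[...,2]
    m=(np.hypot(X-492,Y-263)<165)&(z>75)&(z<112)
    k,l,st,_=cv2.connectedComponentsWithStats(m.astype(np.uint8))
    for i in range(1,k):
        if st[i,4]>40:
            q=P[l==i];q=q[q[:,2]>np.percentile(q[:,2],90)-6];print(n,st[i,4],cv2.minEnclosingCircle(np.float32(q[:,:2])),np.median(q[:,2]))
plan([442.3,336.8,16])
E
```

```text
top 161 ((497.77197265625, 261.21380615234375), 19.796796798706055) 86.9688081943064
top 85 ((432.98785400390625, 331.7027587890625), 19.03211212158203) 98.59752948540842
side 216 ((439.167724609375, 339.36883544921875), 31.488767623901367) 96.85078769533345
side 98 ((498.4692077636719, 257.9885559082031), 21.473377227783203) 84.88073118203522
ee [444.1 335.5 129.8] tooly -1.741 tilt [0.0029 0.0018] q7 -2.7 -> [-0.0023, -0.0007, 0.1138]
```

>>> apply_moves([
  {"slide": [-0.002,-0.001,0.03],"turn": 0,"hand": 1},
  {"slide": [-0.002,-0.001,0.06],"turn": 0,"hand": 1},
  {"slide": [-0.002,-0.001,0.085],"turn": 0,"hand": 1},
  {"slide": [-0.002,-0.001,0.103],"turn": 0,"hand": 1},
  {"slide": [-0.002,-0.001,0.112],"turn": 0,"hand": 1},
  {"slide": [-0.002,-0.001,0.112],"turn": 0,"hand": 1},
])

```text
time: 41.25
ee_pos: [441.1, 336.1, 15.8]
orientation: [3.13, -0.266, -0.001]
force: [0.4, 0.0, 0.1]
finger_gap: 0.999
gripper_force: 0.0
```

>>> apply_moves([
  {"slide": [0,0,0],"turn": 0,"hand": 0.7},
  {"slide": [0,0,0],"turn": 0,"hand": 0.5},
  {"slide": [0,0,0],"turn": 0,"hand": 0.4},
  {"slide": [0,0,0],"turn": 0,"hand": 0.3},
  {"slide": [0,0,0],"turn": 0,"hand": 0.1},
  {"slide": [0,0,0],"turn": 0,"hand": -0.3},
  {"slide": [0,0,0],"turn": 0,"hand": -1},
  {"slide": [0,0,0],"turn": 0,"hand": -1},
])

```text
time: 42.05
ee_pos: [441.8, 336.9, 17.0]
orientation: [-3.129, 0.266, -0.002]
force: [-0.4, -1.0, 4.5]
finger_gap: 0.647
gripper_force: 36.2
```

>>> apply_moves([
  {"slide": [0,0,-0.01],"turn": 0,"hand": -1},
  {"slide": [0,0,-0.03],"turn": 0,"hand": -1},
  {"slide": [0,0,-0.07],"turn": 0,"hand": -1},
  {"slide": [0,0,-0.11],"turn": 0,"hand": -1},
  {"slide": [0,0,-0.15],"turn": 0,"hand": -1},
  {"slide": [0,0,-0.185],"turn": 0,"hand": -1},
  {"slide": [0,0,-0.185],"turn": 0,"hand": -1},
  {"slide": [0,0,-0.185],"turn": 0,"hand": -1},
])

```text
time: 42.85
ee_pos: [441.1, 336.1, 201.6]
orientation: [-3.13, 0.266, -0.002]
force: [-0.0, -0.9, -1.8]
finger_gap: 0.644
gripper_force: 37.6
```

```bash
python3 -c "
from look import *
plan([446.4,-169.3,200],1.302);print(bot.get_obs()['finger_gap'],bot.get_obs()['force'])"
```

```text
ee [441.1 336.1 201.6] tooly -1.74 tilt [0.0014 0.0002] q7 -2.65 -> [0.0905, 0.4973, 0.0015] turn 0.0994
0.6436009893608419 [-0.01220101 -0.91238149 -1.78164882]
```

>>> apply_moves([
  {"slide": [0.005,0.029,-0.005],"turn": 0,"hand": -1},
  {"slide": [0.013,0.07,-0.005],"turn": 0,"hand": -1},
  {"slide": [0.02,0.112,-0.005],"turn": 0,"hand": -1},
  {"slide": [0.028,0.154,-0.005],"turn": 0,"hand": -1},
  {"slide": [0.036,0.196,-0.005],"turn": 0,"hand": -1},
  {"slide": [0.043,0.238,-0.005],"turn": 0,"hand": -1},
  {"slide": [0.051,0.28,-0.005],"turn": 0,"hand": -1},
  {"slide": [0.059,0.322,-0.005],"turn": 0,"hand": -1},
])

```text
time: 43.65
ee_pos: [443.2, 7.1, 204.3]
orientation: [3.13, -0.265, -0.005]
force: [0.2, -0.3, -1.0]
finger_gap: 0.645
gripper_force: 37.8
```

```bash
python3 -c "
from look import *
plan([446.4,-169.3,200])"
```

```text
ee [443.2   7.1 204.3] tooly -1.74 tilt [-0.0033 -0.    ] q7 -1.9 -> [0.0328, 0.1734, 0.0043]
```

>>> apply_moves([
  {"slide": [0.008,0.04,0],"turn": 0,"hand": -1},
  {"slide": [0.015,0.08,0],"turn": 0,"hand": -1},
  {"slide": [0.022,0.116,0],"turn": 0,"hand": -1},
  {"slide": [0.027,0.145,0],"turn": 0,"hand": -1},
  {"slide": [0.031,0.165,0],"turn": 0,"hand": -1},
  {"slide": [0.033,0.173,0],"turn": 0,"hand": -1},
  {"slide": [0.033,0.173,0],"turn": 0,"hand": -1},
  {"slide": [0.033,0.173,0.025],"turn": 0,"hand": -1},
])

```text
time: 44.45
ee_pos: [450.4, -166.4, 182.4]
orientation: [3.13, -0.264, 0.008]
force: [-0.8, -0.1, -2.3]
finger_gap: 0.644
gripper_force: 37.8
```

>>> apply_moves([
  {"slide": [0,0,0.03],"turn": 0,"hand": -1},
  {"slide": [0,0,0.06],"turn": 0,"hand": -1},
  {"slide": [0,0,0.09],"turn": 0,"hand": -1},
  {"slide": [0,0,0.11],"turn": 0,"hand": -1},
  {"slide": [0,0,0.11],"turn": 0,"hand": -1},
  {"slide": [0,0,0.11],"turn": 0,"hand": -1},
])

```text
time: 45.05
ee_pos: [448.4, -165.7, 70.9]
orientation: [-3.13, 0.263, 0.001]
force: [-0.2, -0.1, 0.1]
finger_gap: 0.648
gripper_force: 37.8
```

```bash
python3 -c "
from look import *
plan([446.4,-169.3,48.5])"
```

```text
ee [ 448.4 -165.7   70.9] tooly -1.738 tilt [-0.0007  0.0008] q7 -1.59 -> [-0.0014, 0.0039, 0.0224]
```

>>> apply_moves([
  {"slide": [-0.001,0.003,0.008],"turn": 0,"hand": -1},
  {"slide": [-0.001,0.003,0.015],"turn": 0,"hand": -1},
  {"slide": [-0.001,0.003,0.019],"turn": 0,"hand": -1},
  {"slide": [-0.001,0.003,0.0215],"turn": 0,"hand": -1},
  {"slide": [-0.001,0.003,0.023],"turn": 0,"hand": -1},
  {"slide": [-0.001,0.003,0.023],"turn": 0,"hand": -1},
])

```text
time: 45.65
ee_pos: [446.8, -169.9, 48.9]
orientation: [3.13, -0.266, -0.001]
force: [-4.2, 0.7, 11.1]
finger_gap: 0.648
gripper_force: 38.8
```

>>> apply_moves([
  {"slide": [0,0,0],"turn": 0,"hand": 0.4},
  {"slide": [0,0,0],"turn": 0,"hand": 0.6},
  {"slide": [0,0,0],"turn": 0,"hand": 1},
  {"slide": [0,0,0],"turn": 0,"hand": 1},
  {"slide": [0,0,0],"turn": 0,"hand": 1},
  {"slide": [0,0,-0.01],"turn": 0,"hand": 1},
  {"slide": [0,0,-0.05],"turn": 0,"hand": 1},
  {"slide": [0,0,-0.1],"turn": 0,"hand": 1},
])

```text
time: 46.45
ee_pos: [445.3, -169.2, 148.0]
orientation: [-3.129, 0.265, 0.007]
force: [1.0, 0.2, 0.7]
finger_gap: 1.004
gripper_force: 0.0
```

>>> apply_moves([
  {"slide": [0,0,-0.04],"turn": 0,"hand": 1},
  {"slide": [0,0,-0.08],"turn": 0,"hand": 1},
  {"slide": [0,0,-0.1],"turn": 0,"hand": 1},
  {"slide": [0,0,-0.1],"turn": 0,"hand": 1},
  {"slide": [0,0,-0.1],"turn": 0,"hand": 1},
])

```text
time: 46.95
ee_pos: [446.6, -169.8, 248.1]
orientation: [3.13, -0.266, 0.001]
force: [0.2, 0.1, 0.4]
finger_gap: 1.001
gripper_force: 0.0
```

```bash
python3 - <<'E'
from look import *
tins();f=grab('side','end_s.png');grab('top','end_t.png')
P=f['P'];px=f['pixels'].astype(int);X,Y,z=P[...,0],P[...,1],P[...,2]
m=(np.hypot(X-475,Y+249)<40)&(px[...,0]>2*px[...,1]+20)&(px[...,0]>80)&(z<160);q=P[m];print('key',len(q),np.percentile(q,[3,50,97],0).round(1).tolist())
a=cv2.imread('pics/end_s.png')[100:350,130:380];b=cv2.imread('pics/end_t.png')[80:260,110:410]
cv2.imwrite('pics/end.png',np.hstack([cv2.resize(a,(360,360)),cv2.resize(b,(432,360))]))
E
```

```text
top green 216 circ 579.4 -205.7 r 26.5 z 130.9
side green 51 circ 574.6 -229.5 r 15.0 z 124.5
side blue 86 circ 539.4 -357.1 r 21.7 z 126.1
side blue 67 circ 537.1 -362.7 r 15.3 z 106.7
key 294 [[458.2, -268.9, 97.5], [472.5, -262.6, 129.8], [486.2, -237.5, 134.7]]
```

View pics/end.png

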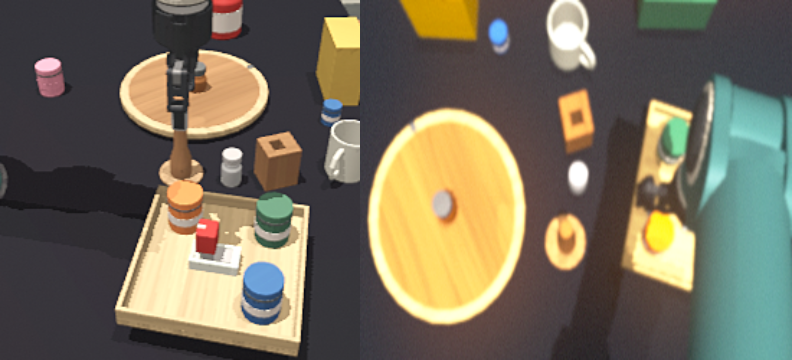

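The final view shows all three tins upright on the tray: orange (185,208), green (273,220) and blue (263,293). The key is tight, the pestle stands on its coaster (180,160), the jar stands on the turntable, and the gripper is clear of everything.

```bash
python3 -c "
from rig import bot
print(bot.hand_in())"
```

```text
the job is handed in; nothing more can be done
None
```

I handed the job in at about 47 s, with the key tight (about 55 mm deep), the pestle back upright on its coaster and all three tins (green, blue, orange; yellow was absent) upright on the tray; the jar is still standing on the turntable and the shaker and mug look undisturbed, but hand-in returned no verdict.

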